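# Put the tea tins away in the chest with the wedged sliding lid

## Robot

A 6-joint arm with a two-finger parallel gripper is mounted at the origin on a cart in front of the work surface, level with it; the furniture and walls round the work are solid. World frame = base frame: x ahead of the robot, y to its left, z up, the work surface at z = 0. Lengths are in m, angles in rad, forces in N, time in s.
With the tool pointing down it reaches from about 0.35 to 0.975 m from the base axis. Payload 4.9 kg.
Tool frame: the origin (TCP) lies between the finger pads; the fingertips stand 19 mm ahead of it and the grasp point (between the pads) is the TCP; z points along the fingers, y is the line along which they close (so a half turn about z gives the same grasp; the last joint's range is limited). The gripper opens to 85 mm and grips with 20 to 120 N. Pads are 22 mm wide; open, the fingers measure 114 mm over their backs; the gripper's body (76 mm by 85 mm) begins 54 mm behind the grasp point. The pads swing forward as they close: fully open they stand 13 mm farther back than shut.
Start: joints at [-0.119, 0.053, 1.613, -0, 1.476, -0.119], TCP at [0.625, 0, 0.25] pointing down, gripper open.
Joint ranges: [-3.01, 3.01], [-1.01, 2.22], [0.06, 2.58], [-1.02, 4.17], [0.09, 2.62], [-3.14, 3.14]. Speed limits (rad/s): [2.57, 2.57, 3.14, 3.14, 3.14, 3.14].

## Interface

Orientations are given as a rotation vector (axis times angle).
In Python, from station import ctrl gives the robot as it stands. The module is installed in compiled form; this text tells all that it offers.
- The arm moves only by the tool servo_tool, never from a script. Its argument "increments" is a list that holds one entry, the list of rows, each a list of 5 numbers: the finger opening in cm, from 0 to 8.54, then the shift along the tool's x, y, z in cm, then the turn about the tool's z in degrees. A call has 1 to 5 rows; each row is the pose to reach, as a shift and turn from the pose commanded when the call began, along the tool's axes at that moment; what a row does not reach only later rows make up. A row lasts 1/10 s, in which the tool goes at most 50 mm and 8.59 degrees, less where a joint would pass 70% of its speed; a pose out of reach is approached as far as the arm can. A call with a gripper value outside its range is refused whole. The fingers move at their own pace and stop on an object; "newtons" is the grip in N (left out, the last holds). Time passes only in rows, so rows that repeat a pose let the fingers close. It gives the time, the measured TCP pose, the force, the opening and the grip force at its end, in the units of the state.
- ctrl.get_obs(): the state, without advancing time (a new reading comes with each control period).
- ctrl.get_image(name): name is "scene" or "side" or "wrist"; returns a dict with "img" (384x512x3 uint8, red, green, blue), "fx", "fy", "cx", "cy" (pixels), "rvec" (rotation vector, rad) and "tvec" (3), from world to camera coordinates, as OpenCV has them; the wrist camera has in their place "mount" (4x4, takes a point from camera to tool coordinates, whose origin is the TCP and whose axes are the flange's). Camera axes: x right, y down, z forward; pixel columns grow to the right and rows downward; lengths in m; the calibration is good to about 2 mm. A picture is of the moment at which its call begins: read the wrist's pose just before it. There is no depth.
- ctrl.finish_job(): hands the job in; it is judged then, once.
The state is a dict: "t": time; "q": joint angles; "dq": joint speeds; "effort": joint torques, N m; "tool_pos": TCP position; "tool_rot": TCP orientation; "contact_force": force on the tool from outside, world axes, zero at the start; "wrist_torque": the same for the moment, N m; "opening": finger opening in m; "grip_force": force on a finger pad.
Only numpy, scipy, OpenCV 4.12 (cv2) and the standard library are available. Lean on these libraries where they do the work, as an engineer would, in place of code of your own. Each camera call takes 0.05 s, during which the arm holds its last target. There are 200 camera calls.

## Task

Put the loose flat tea tins away in the wooden tea chest: stand every tin upright on its short thin end, one to a compartment (any compartment, either end up, broad faces along the dividers). When all are in, put the lid in its ways from the open end, narrow end first, slide it fully home until it wedges tight, and let go. Leave the cup, shaker and saucer where they are.

Things in the scene. Friction and masses are not known exactly. Their poses are not given: they have to be found in the camera images.
- tea_chest: open wooden tea chest, fixed; footprint 98 (its x) x 132 mm (its y), rim 95 mm high, 170 mm wide over the ledges. Origin: centre of the underside; x points along the lid's ways from their open, wide end (robot side) to the narrow end; z up. Inside 82 mm long (x), 110 mm wide (y), floor 8 mm above the underside; a standing tin's top is 5 mm below the rim
- slot_1 (a point): centre of the floor of compartment 1 of the chest (nearest the open end), axes as the chest's. Each compartment is 24 mm long (x) and 110 mm wide (y), centres 29 mm apart; dividers 5 mm thick rise 50 mm above the floor, walls 87 mm
- slot_2 (a point): centre of the floor of compartment 2 of the chest (the middle one), axes as the chest's. Each compartment is 24 mm long (x) and 110 mm wide (y), centres 29 mm apart; dividers 5 mm thick rise 50 mm above the floor, walls 87 mm
- slot_3 (a point): centre of the floor of compartment 3 of the chest (farthest from the open end), axes as the chest's. Each compartment is 24 mm long (x) and 110 mm wide (y), centres 29 mm apart; dividers 5 mm thick rise 50 mm above the floor, walls 87 mm
- ways (a point): centre of the rim plane of the chest, 95 mm above its underside, axes as the chest's: the lid's origin comes here when home. Two dovetail rails along the sides lean 45 degrees inwards over the lid's edges and stand up to 12 mm above the rim; the way between them, 2 mm above the rim, narrows from 146 mm at the open end (-x) to 122 mm at the other; 7 mm above the rim it is 10 mm narrower
- chest_lid: wooden lid, 98 mm long (x), 10 mm thick, 0.22 kg; 146 mm wide at its -x end, 122 mm at its +x, leading end, edges bevelled to pass under the rails. Origin: centre of its underside; z up. Can be laid on the rim between the rails 50 mm or more short of home, then slid on under them. Free to centre itself it stops at home within 3 mm and a push of about 10 N along +x wedges it; held off-centre it binds earlier
- lid_grip (a point): centre of the bar grip on the lid: a wooden bar 50 mm long (lid x), 16 mm thick (lid y), rising from 10 to 38 mm above the lid's underside; this point is 26 mm above the underside, over its centre
- tin_red_center (a point): flat metal tea tin, red with a blank paper label, 82 x 54 x 16 mm, about 0.12 kg; may be absent. This point is its centre; x runs along its 82 mm length (vertical when it stands on a short end), y along its 54 mm width, z through its thickness. Starts lying flat on the worktop
- tin_green_center (a point): flat metal tea tin, green with a blank paper label, 82 x 54 x 16 mm, about 0.12 kg; may be absent. This point is its centre; x runs along its 82 mm length (vertical when it stands on a short end), y along its 54 mm width, z through its thickness. Starts lying flat on the worktop
- tin_yellow_center (a point): flat metal tea tin, yellow with a blank paper label, 82 x 54 x 16 mm, about 0.12 kg; may be absent. This point is its centre; x runs along its 82 mm length (vertical when it stands on a short end), y along its 54 mm width, z through its thickness. Starts lying flat on the worktop
- glass_cup: small clear glass cup, 72 mm across, 62 mm high, between the lid and the tins; leave alone. Origin: centre of its underside
- shaker: glass shaker with grey cap, 44 mm across, 90 mm high, right of the chest; leave alone. Origin: centre of its underside
- dish_rack: blue dish rack with plates and cups, fixed, left of the chest and behind the lid. Origin: centre of its base; its front wall is 192 mm in front of that (towards the robot), its right wall 225 mm to the right, both 113 mm high; the plates standing in its rear half rise to 230 mm, its raised lid stands behind them
- saucer: clear glass saucer, 137 mm across, 16 mm high, at the right; leave alone. Origin: centre of its underside

How it is judged:
By the outcome, as a careful person would: the job done as asked, in the order asked, and still so for the second after the job is handed in, with the robot touching nothing.
Of tin_red, tin_green, tin_yellow only 2 to 3 are there at a start; the rules pass over those that are not, and their reading is None.
At some moment in a run one of tin_red, tin_green, tin_yellow may be knocked a few centimetres aside while the robot is not near it.
It also fails if it takes over 210 s, if anything falls off the work surface, if the arm or the gripper's body presses on something with over 40 N, if the wrist force passes 120 N, or if a joint passes its speed limit or range.

## Working session

There is one attempt and no reset: what is moved stays moved. The work goes in short steps, Python scripts to look and compute and a tool call to move; the robot and the scene stay as the last step left them, time stands still between calls to the robot, and variables do not carry over. Pictures are saved under pics/ and viewed, at most 14 in all, crops included, and the job is handed in when it is done.

Besides the shell and the picture viewer there is one more tool, called as name([rows], argument=value, ...), one row to a line, values as JSON. servo_tool: Moves the arm, as the interface text tells. Its arguments: {"type":"object","properties":{"increments":{"type":"array"},"newtons":{"type":"number"}},"required":["increments"]}

```bash
mkdir -p pics; ls; python3 - <<'E'
from station import ctrl
import cv2,numpy as np
for n in("scene","side","wrist"):
    d=ctrl.get_image(n); cv2.imwrite(f"pics/{n}0.png",d["img"][:,:,::-1]); print(n,{k:np.round(v,4).tolist() for k,v in d.items() if k!="img"})
print(ctrl.get_obs())
E
```

```text
pics
scene {'fx': 370.6889, 'fy': 370.6889, 'cx': 250.4054, 'cy': 185.9281, 'rvec': [2.1558, -0.5203, 0.2561], 'tvec': [-0.5433, 0.1121, 1.3235]}
side {'fx': 446.5839, 'fy': 446.5839, 'cx': 248.5239, 'cy': 192.8265, 'rvec': [2.0772, -0.0751, 0.0427], 'tvec': [-0.5554, 0.0094, 1.905]}
wrist {'fx': 311.2419, 'fy': 311.2419, 'cx': 251.8708, 'cy': 191.6887, 'mount': [[0.0007, -0.9543, -0.2988, 0.0763], [1.0, 0.0004, 0.0013, 0.0001], [-0.0011, -0.2988, 0.9543, -0.1237], [0.0, 0.0, 0.0, 1.0]]}
{'t': 0.15, 'q': array([-1.19007214e-01,  5.32474097e-02,  1.61400762e+00,  2.50670709e-05,
        1.47602713e+00, -1.19010130e-01]), 'dq': array([ 0.00021866, -0.00081228, -0.005911  , -0.00030986, -0.00032177,
        0.00116491]), 'effort': array([ 5.10442842e-04, -3.94241810e+01, -3.70721948e+01, -1.15854355e-04,
        4.61802789e-03,  5.00508997e-05]), 'tool_pos': array([6.24526216e-01, 5.91056802e-05, 2.49301922e-01]), 'tool_rot': array([-2.22049062e+00, -2.22049178e+00,  1.60899658e-03]), 'contact_force': array([-1.14750914,  0.50352165,  1.18930284]), 'wrist_torque': array([-0.02826084, -0.0199253 , -0.06201737]), 'grip_force': 0.0, 'opening': 0.08550906488965772}
```

View pics/scene0.png

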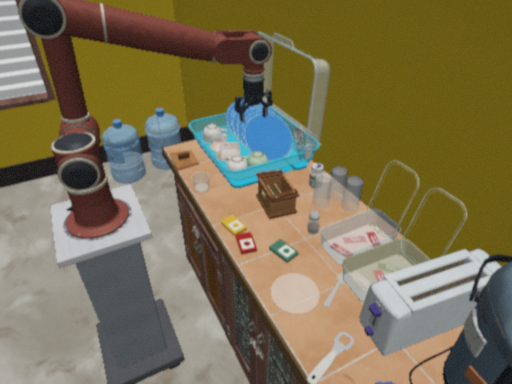

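View pics/side0.png

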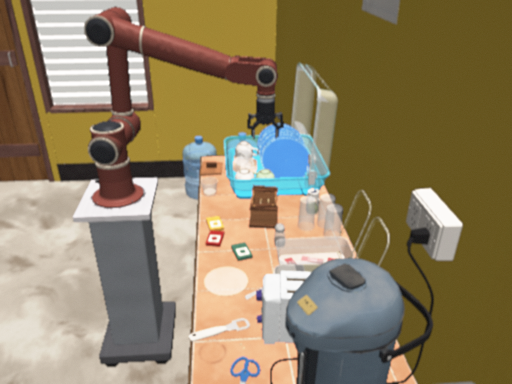

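View pics/wrist0.png

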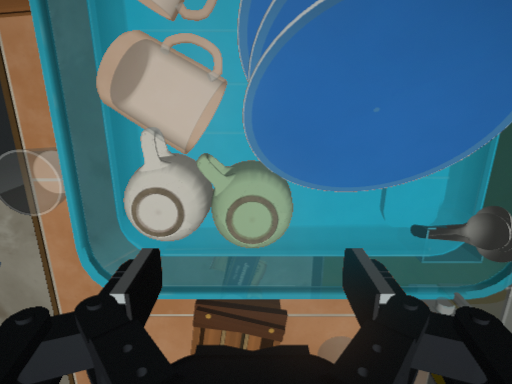

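The scene image shows three tins: yellow (233,225), red (246,243) and green (284,250). The chest is at (277,193), the lid at (183,160) with the cup just below it at (201,182), and the shaker at (314,222). The wrist image shows the chest at the bottom centre (238,325). Next I'll measure positions.

```bash
cat > h.py <<'E'
from station import ctrl
import cv2,numpy as np
from scipy.spatial.transform import Rotation as R
def shot(n,save=None):
    o=ctrl.get_obs(); d=ctrl.get_image(n); img=d["img"]
    if n=="wrist":
        T=np.eye(4);T[:3,:3]=R.from_rotvec(o["tool_rot"]).as_matrix();T[:3,3]=o["tool_pos"]
        M=T@np.array(d["mount"]); Rc,c=M[:3,:3],M[:3,3]
    else:
        Rw=R.from_rotvec(d["rvec"]).as_matrix(); Rc=Rw.T; c=-Rc@np.array(d["tvec"])
    if save: cv2.imwrite(f"pics/{save}.png",img[:,:,::-1])
    return dict(img=img,R=Rc,c=c,K=(d["fx"],d["fy"],d["cx"],d["cy"]))
def ray(s,u,v):
    fx,fy,cx,cy=s["K"]; return s["R"]@np.array([(u-cx)/fx,(v-cy)/fy,1.])
def onz(s,u,v,z):
    r=ray(s,u,v); return s["c"]+r*(z-s["c"][2])/r[2]
def proj(s,p):
    fx,fy,cx,cy=s["K"]; q=s["R"].T@(np.array(p)-s["c"]); return np.array([fx*q[0]/q[2]+cx,fy*q[1]/q[2]+cy])
RNG={"red":[((0,140,60),(6,255,255)),((172,140,60),(180,255,255))],"green":[((60,90,30),(88,255,255))],"yellow":[((21,170,110),(34,255,255))]}
def mask(img,c):
    h=cv2.cvtColor(img,cv2.COLOR_RGB2HSV); return sum(cv2.inRange(h,a,b) for a,b in RNG[c])
def tin(s,c,z=0.016,win=None,amin=60):
    "rectangle around colour blob, corners cast to plane z: centre, long-axis angle (deg), sizes"
    m=mask(s["img"],c)
    if win is not None: w=np.zeros_like(m); w[win[1]:win[3],win[0]:win[2]]=1; m=m*w
    cs,_=cv2.findContours(m,cv2.RETR_EXTERNAL,cv2.CHAIN_APPROX_NONE); out=[]
    for k in cs:
        if cv2.contourArea(k)<amin: continue
        P=np.array([onz(s,*p[0],z)[:2] for p in k],np.float32)
        (x,y),(w,h),a=cv2.minAreaRect(P*1000)
        if w<h: a+=90;w,h=h,w
        out.append([round(float(t),1) for t in (x,y,(a+90)%180-90,w,h)]+[k.reshape(-1,2).mean(0).round().tolist()])
    return out
def st():
    o=ctrl.get_obs(); Rm=R.from_rotvec(o["tool_rot"]).as_matrix()
    print("t %.2f pos %s yaw(tool y) %.1f open %.1fmm grip %.1f F %s q6 %.2f"%(o["t"],np.round(o["tool_pos"]*1000,1),np.degrees(np.arctan2(Rm[1,1],Rm[0,1])),o["opening"]*1000,o["grip_force"],np.round(o["contact_force"],1),o["q"][5]))
def move(xyz,yaw=None):
    "needed shift (cm, tool axes) and turn (deg) from now; yaw = direction of tool y, mod 180"
    o=ctrl.get_obs(); Rm=R.from_rotvec(o["tool_rot"]).as_matrix()
    d=Rm.T@(np.array(xyz)-o["tool_pos"])*100
    t=0
    if yaw is not None: t=-((yaw-np.degrees(np.arctan2(Rm[1,1],Rm[0,1]))+90)%180-90)
    print("move",np.round(d,2),"turn",round(t,1))
E
python3 - <<'E'
from h import *
for n in("scene","side"):
    s=shot(n)
    for c in RNG: print(n,c,tin(s,c,win=(190,190,330,290)))
    if n=="scene":
        for k,(u,v,z) in dict(lid=(183,160,.012),cup=(201,190,0),shaker=(314,231,0),chest=(277,205,0.03),sauc=(295,293,0.01)).items(): print(k,onz(s,u,v,z).round(3))
        cv2.imwrite("pics/sc_crop.png",cv2.resize(s["img"][135:275,150:350,::-1],None,fx=4,fy=4,interpolation=cv2.INTER_CUBIC))
st()
E
```

```text
scene red [[406.1, -366.9, 77.9, 87.3, 52.2, [245.0, 243.0]]]
scene green [[495.0, -452.3, -75.0, 74.6, 48.4, [282.0, 252.0]]]
scene yellow [[404.6, -272.5, -80.0, 83.1, 51.4, [232.0, 226.0]]]
lid [0.388 0.207 0.012]
cup [ 0.384 -0.016  0.   ]
shaker [ 0.643 -0.411  0.   ]
chest [ 0.582 -0.264  0.03 ]
sauc [ 0.443 -0.604  0.01 ]
side red [[408.2, -370.9, 79.5, 90.0, 52.8, [215.0, 238.0]]]
side green []
side yellow []
t 0.25 pos [624.7   0.  249.7] yaw(tool y) 0.0 open 85.6mm grip 0.0 F [0.2 0.3 0.2] q6 -0.12
```

View pics/sc_crop.png

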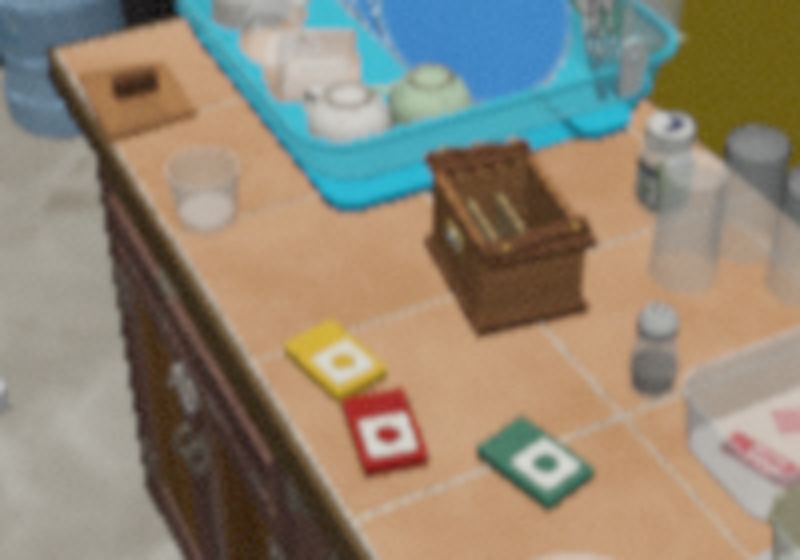

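The crop shows all three tins lying flat, the chest with its ways open towards the robot, and the lid with its grip at the back-left corner. I'll move the wrist camera above the tins and chest.

servo_tool([
  [[8.5, -4, -2, -4, 0], [8.5, -8, -4, -8, 0], [8.5, -12, -6, -10, 0], [8.5, -16, -8, -10, 0], [8.5, -20, -9, -10, 0]],
])

```text
t: 0.75
tool_pos: [0.535, -0.1991, 0.353]
tool_rot: [2.217, 2.22, 0.002]
contact_force: [0.8, -0.2, -0.0]
opening: 0.0853
grip_force: 0.0
```

servo_tool([
  [[8.5, -4, -2, 0, 0], [8.5, -8, -3, 0, 0], [8.5, -12, -4, 0, 0], [8.5, -12, -4, 0, 0], [8.5, -12, -4, 0, 0]],
])

```text
t: 1.25
tool_pos: [0.4953, -0.3183, 0.3499]
tool_rot: [-2.223, -2.219, -0.001]
contact_force: [-0.1, 0.4, -0.7]
opening: 0.0852
grip_force: 0.0
```

```bash
python3 - <<'E'
from h import *
st(); s=shot("wrist","w1")
for c in RNG: print(c,tin(s,c,amin=300))
E
```

```text
t 1.25 pos [ 495.3 -318.3  349.9] yaw(tool y) -0.1 open 85.2mm grip 0.0 F [-0.1  0.4 -0.7] q6 -0.70
red [[785.4, -534.5, 66.9, 71.5, 26.2, [424.0, 276.0]], [411.6, -359.5, 77.9, 81.5, 53.3, [197.0, 175.0]]]
green []
yellow [[411.1, -264.8, -78.5, 80.1, 53.7, [192.0, 110.0]]]
```

View pics/w1.png

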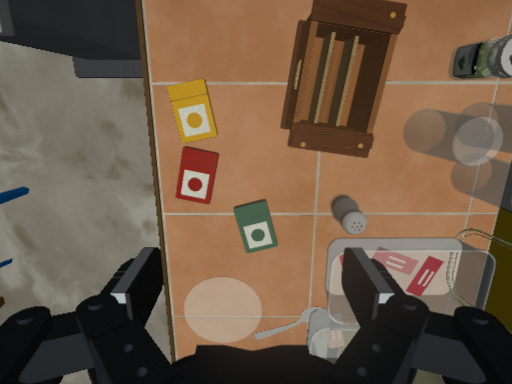

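The wrist view shows the tins at (192,110), (197,175) and (255,226), and the chest with its two rails along the top and bottom and its dividers. I'll take a closer look at the chest.

```bash
python3 - <<'E'
import h
from h import *
im=cv2.imread("pics/w1.png")
cv2.imwrite("pics/w1c.png",cv2.resize(im[0:165,275:415],None,fx=3.6,fy=3.6,interpolation=cv2.INTER_CUBIC))
hsv=cv2.cvtColor(im,cv2.COLOR_BGR2HSV); print(hsv[208,250],hsv[240,246],hsv[90,180],hsv[160,195])
E
```

```text
[64 66 96] [ 65  66 101] [ 21 207 181] [  3 198 134]
```

View pics/w1c.png

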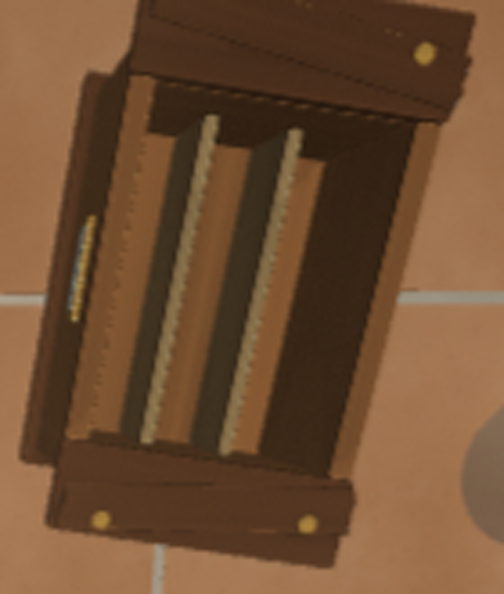

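```bash
sed -i 's/((60,90,30),(88,255,255))/((55,55,50),(80,255,180))/' h.py; cat > /tmp/s.pkl 2>/dev/null; python3 - <<'E'
from h import *
import pickle
s=shot("wrist"); st(); print("green",tin(s,"green",amin=300),tin(shot("scene"),"green",win=(190,190,330,290)))
s["img"]=None; pickle.dump(s,open("w1.pkl","wb"))
C=lambda u,v,z: onz(s,275+(u+.5)/3.6-.5,(v+.5)/3.6-.5,z)[:2]*1000
def seg(n,a,b,z):
    A,B=C(*a,z),C(*b,z); d=A-B; print(n,A.round(1),B.round(1),"len %.1f ang %.2f"%(np.hypot(*d),np.degrees(np.arctan2(d[1],d[0]))))
seg("div1",(212,118),(150,440),.058); seg("div2",(296,132),(229,452),.058)
seg("frontwall out",(133,78),(70,437),.095); seg("frontwall in",(155,78),(91,433),.095)
seg("back out",(438,124),(352,478),.095); seg("back in",(415,124),(330,475),.095)
seg("rail lower screws z107",(308,524),(101,520),.107)
seg("rail lower outer bottom edge",(334,566),(48,525),.1)
E
```

```text
t 1.35 pos [ 495.9 -317.   350.2] yaw(tool y) 0.0 open 84.7mm grip 0.0 F [ 0.7  0.4 -0.6] q6 -0.70
green [[501.8, -444.4, -75.0, 79.6, 51.2, [255.0, 226.0]]] [[495.0, -451.6, -75.8, 79.5, 51.9, [283.0, 251.0]]]
div1 [ 594.7 -169.7] [ 580.5 -275.4] len 106.7 ang 82.35
div2 [ 623.3 -173.9] [ 609.6 -279.6] len 106.6 ang 82.60
frontwall out [ 561.2 -165.1] [ 546.5 -271.4] len 107.3 ang 82.12
frontwall in [ 567.8 -165.1] [ 553.3 -270.1] len 106.0 ang 82.15
back out [ 655.2 -177.6] [ 641.3 -284.7] len 108.0 ang 82.61
back in [ 648.2 -177.6] [ 633.9 -283.7] len 107.1 ang 82.31
rail lower screws z107 [ 624.  -298.3] [ 556.1 -297. ] len 67.9 ang -1.08
rail lower outer bottom edge [ 636.7 -313.6] [ 539.6 -299.7] len 98.1 ang -8.10
```

```bash
python3 - <<'E'
from h import *
move((.4915,-.4058,.06),15)
E
```

```text
move [-8.92 -0.47 29.02] turn -14.9
```

servo_tool([
  [[8.5, -2, 0, 4, -5], [8.5, -5, -0.3, 8.5, -10], [8.5, -8.9, -0.5, 13, -14.9], [8.5, -8.9, -0.5, 17.5, -14.9], [8.5, -8.9, -0.5, 22, -14.9]],
])

```text
t: 1.9
tool_pos: [0.4915, -0.4072, 0.1306]
tool_rot: [1.912, 2.489, -0.001]
contact_force: [0.2, 0.5, 0.1]
opening: 0.085
grip_force: 0.0
```

```bash
python3 - <<'E'
from h import *
st(); s=shot("wrist","w2")
print(tin(s,"green",amin=300)); move((.4915,-.4058,.04),15)
E
```

```text
t 1.90 pos [ 491.5 -407.2  130.6] yaw(tool y) 14.9 open 85.0mm grip 0.0 F [0.2 0.5 0.1] q6 -1.07
[[501.0, -444.6, -75.1, 79.4, 52.1, [252.0, 230.0]]]
move [-0.57  0.39  7.92] turn -0.0
```

View pics/w2.png

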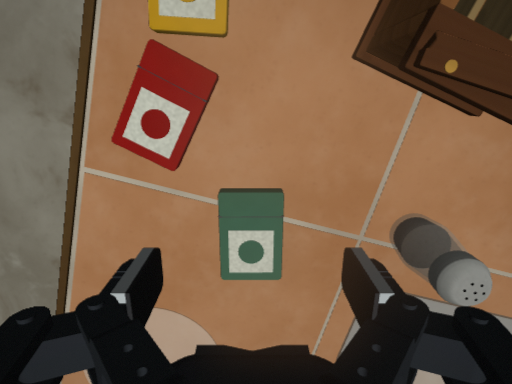

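The tin lies straight under the gripper at (251,233) with its far end at row 190. I'll check the reading noise.

```bash
python3 - <<'E'
from h import *
st(); s=shot("wrist"); print(tin(s,"green",amin=300)); st(); s=shot("wrist"); print(tin(s,"green",amin=300)); st(); move((.4915,-.4058,.04),15)
E
```

```text
t 1.95 pos [ 487.1 -402.2  119.3] yaw(tool y) 15.0 open 84.7mm grip 0.0 F [-3.3  2.4 -6.6] q6 -1.07
[[501.1, -445.1, -75.0, 79.9, 52.1, [256.0, 245.0]]]
t 2.00 pos [ 487.2 -401.7  122.1] yaw(tool y) 15.0 open 85.0mm grip 0.0 F [-0.5  0.5 -0.3] q6 -1.07
[[500.9, -444.6, -75.1, 79.8, 52.1, [256.0, 244.0]]]
t 2.05 pos [ 489.2 -403.6  127.1] yaw(tool y) 15.0 open 85.0mm grip 0.0 F [ 0.5 -0.8 -0.2] q6 -1.07
move [-0.34  0.2   8.7 ] turn -0.0
```

servo_tool([
  [[8.5, 0, 0, 4, 0], [8.5, 0, 0, 8, 0], [8.5, 0, 0, 9.6, 0], [8.5, 0, 0, 9.6, 0]],
])

```text
t: 2.45
tool_pos: [0.4908, -0.4059, 0.0353]
tool_rot: [-1.912, -2.49, -0.0]
contact_force: [-0.6, 0.2, -0.4]
opening: 0.085
grip_force: 0.0
```

servo_tool([
  [[5.0, 0, 0, 0, 0], [5.0, 0, 0, 0, 0], [5.0, 0, 0, 0, 0], [5.0, 0, 0, 0, 0], [5.0, 0, 0, 0, 0]],
], newtons=20)

```text
t: 2.95
tool_pos: [0.4909, -0.4071, 0.0361]
tool_rot: [1.914, 2.49, -0.0]
contact_force: [0.3, 0.4, -0.1]
opening: 0.0497
grip_force: 0.0
```

```bash
python3 - <<'E'
from h import *
st(); s=shot("wrist","w3"); print(tin(s,"green",amin=300))
E
```

```text
t 2.95 pos [ 490.9 -407.1   36.1] yaw(tool y) 14.9 open 49.7mm grip 0.0 F [ 0.3  0.4 -0.1] q6 -1.07
[[504.5, -458.2, -36.7, 21.4, 21.0, [251.0, 334.0]], [498.1, -434.1, -75.2, 64.4, 52.5, [253.0, 292.0]]]
```

servo_tool([
  [[7, 0, 0, 0, 0], [7, 0, 0, 0, 0], [7, 0, 0, 0.7, 0], [7, 0, 0, 0.7, 0]],
])

```text
t: 3.4
tool_pos: [0.49, -0.4061, 0.0269]
tool_rot: [-1.913, -2.489, -0.001]
contact_force: [-0.4, 0.3, -0.9]
opening: 0.0697
grip_force: 0.0
```

servo_tool([
  [[5.0, 0, 0, 0, 0], [5.0, 0, 0, 0, 0], [5.0, 0, 0, 0, 0], [5.0, 0, 0, 0, 0], [5.0, 0, 0, 0, 0]],
], newtons=20)

```text
t: 3.9
tool_pos: [0.4906, -0.4068, 0.0283]
tool_rot: [-1.915, -2.491, 0.0]
contact_force: [-0.8, 1.5, -1.1]
opening: 0.0526
grip_force: 21.1
```

Gripped (21 N at about 53 mm). I'll lift quickly and see whether it swings down.

servo_tool([
  [[5.0, 0, 0, -2, 0], [5.0, 0, 0, -7, 0], [5.0, 0, 0, -12, 0], [5.0, 0, 0, -12, 0], [5.0, 0, 0, -12, 0]],
])

```text
t: 4.4
tool_pos: [0.4915, -0.4076, 0.1507]
tool_rot: [1.912, 2.487, -0.001]
contact_force: [-0.3, 0.0, -1.6]
opening: 0.0528
grip_force: 21.5
```

```bash
python3 - <<'E'
from h import *
st(); s=shot("wrist","w4")
s=shot("side"); u,v=proj(s,ctrl.get_obs()["tool_pos"]).astype(int); 
a=cv2.resize(s["img"][v-40:v+40,u-50:u+50],None,fx=4,fy=4,interpolation=cv2.INTER_CUBIC)
b=cv2.resize(cv2.imread("pics/w4.png"),(400,300))
cv2.imwrite("pics/c4.png",np.hstack([a[:300,:,::-1],b]))
E
```

```text
t 4.40 pos [ 491.5 -407.6  150.7] yaw(tool y) 14.9 open 52.8mm grip 21.5 F [-0.3  0.  -1.6] q6 -1.07
```

View pics/c4.png

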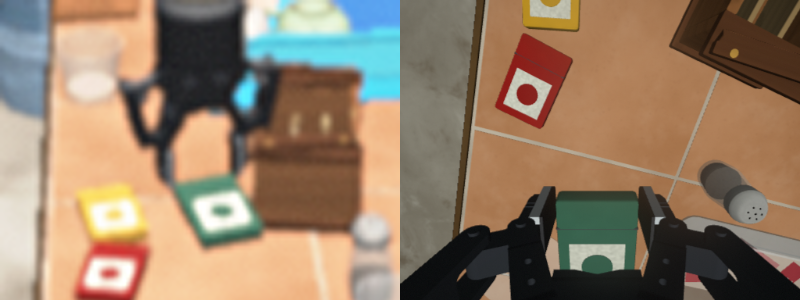

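The tin is held at one end, roughly horizontal or drooping a little. I'll measure the tilt and then shake it vertically.

```bash
cat >> h.py <<'E'
def tilt(c,xdir=-1):
    "droop angle of the held tin: blob centroid ray onto the vertical plane through TCP along tool x (tin points to xdir*tool x)"
    o=ctrl.get_obs(); Rm=R.from_rotvec(o["tool_rot"]).as_matrix(); p=o["tool_pos"]-[0,0,.016]; a=xdir*Rm[:,0]; n=Rm[:,1]
    for nm in("scene","side"):
        s=shot(nm); m=mask(s["img"],c); u,v=proj(s,p).astype(int); w=np.zeros_like(m); w[v-25:v+45,u-35:u+35]=1
        k=max(cv2.findContours(m*w,cv2.RETR_EXTERNAL,cv2.CHAIN_APPROX_NONE)[0],key=cv2.contourArea,default=None)
        if k is None: print(nm,"none"); continue
        M=cv2.moments(k); r=ray(s,M["m10"]/M["m00"],M["m01"]/M["m00"]); q=s["c"]+r*(n@(p-s["c"]))/(n@r)-p
        print(nm,"area",M["m00"],"along %.0f drop %.0f mm tilt %.0f"%(q@a*1000,-q[2]*1000,np.degrees(np.arctan2(-q[2],q@a))))
E
python3 - <<'E'
from h import *
tilt("green"); st()
E
```

```text
scene area 154.0 along 27 drop 10 mm tilt 20
side area 58.5 along 27 drop 13 mm tilt 26
t 4.60 pos [ 489.6 -405.7  145.5] yaw(tool y) 14.9 open 52.7mm grip 21.5 F [-0.3  0.3 -1.4] q6 -1.07
```

servo_tool([
  [[5.0, 0, 0, -5, 0], [5.0, 0, 0, 0, 0], [5.0, 0, 0, -5, 0], [5.0, 0, 0, 0, 0], [5.0, 0, 0, -5, 0]],
])

```text
t: 5.1
tool_pos: [0.4798, -0.3956, 0.1717]
tool_rot: [-1.887, -2.454, -0.011]
contact_force: [-2.3, 2.8, -7.6]
opening: 0.0522
grip_force: 21.3
```

```bash
python3 - <<'E'
from h import *
tilt("green"); st()
E
```

```text
scene area 153.5 along 8 drop 19 mm tilt 66
side area 83.5 along 19 drop -9 mm tilt -25
t 5.20 pos [ 490.3 -406.4  197.2] yaw(tool y) 14.9 open 51.7mm grip 21.5 F [ 0.7 -1.4  1.7] q6 -1.07
```

servo_tool([
  [[5.0, 0, 0, 0, 0], [5.0, 0, 0, 0, 0]],
])

```text
t: 5.4
tool_pos: [0.4911, -0.4073, 0.1988]
tool_rot: [1.914, 2.489, -0.0]
contact_force: [-0.2, -0.3, -1.7]
opening: 0.0517
grip_force: 21.1
```

```bash
python3 - <<'E'
from h import *
tilt("green"); st()
s=shot("scene"); u,v=proj(s,ctrl.get_obs()["tool_pos"]).astype(int)
a=cv2.resize(s["img"][v-35:v+45,u-50:u+50,::-1],None,fx=5,fy=5,interpolation=cv2.INTER_CUBIC); cv2.imwrite("pics/c5.png",a)
E
```

```text
scene area 168.5 along 9 drop 21 mm tilt 67
side area 88.5 along 1 drop 22 mm tilt 88
t 5.50 pos [ 490.9 -407.1  198.4] yaw(tool y) 14.9 open 51.6mm grip 21.3 F [ 0.2  1.1 -2. ] q6 -1.07
```

View pics/c5.png

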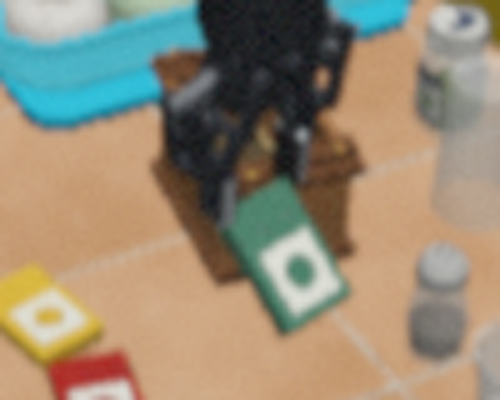

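```bash
cat >> h.py <<'E'
def wtilt(c):
    "held tin in the wrist view: first and last colour rows near the middle columns; ray in the plane tool y=0 -> points at given radius from pivot (TCP+16mm)"
    d=ctrl.get_image("wrist"); m=mask(d["img"],c); M=np.array(d["mount"])
    r=np.where(m[:,225:280].sum(1)>255*18)[0]
    if len(r)==0: print("none"); return
    print("rows",r[0],r[-1],"n",len(r),"cols",np.where(m[r[0]:r[-1]].sum(0)>255*5)[0][[0,-1]])
    C=M[:3,3]
    for v in(r[0],r[-1]):
        q=M[:3,:3]@np.array([0,(v-d["cy"])/d["fy"],1.])
        for z in(.0,.01,.02,.085,.09): 
            p=C+q*(z-C[2])/q[2]; print("  v",v,"z %.0f x %.1f mm"%(z*1000,p[0]*1000),end=";")
        print()
E
python3 - <<'E'
from h import *
wtilt("green")
E
```

```text
rows 233 296 n 54 cols [200 304]
  v 233 z 0 x 18.7 mm;  v 233 z 10 x 14.1 mm;  v 233 z 20 x 9.4 mm;  v 233 z 85 x -20.8 mm;  v 233 z 90 x -23.2 mm;
  v 296 z 0 x -13.3 mm;  v 296 z 10 x -20.6 mm;  v 296 z 20 x -27.8 mm;  v 296 z 85 x -74.9 mm;  v 296 z 90 x -78.6 mm;
```

Droop is about 70°, so it's 20° from vertical. I'll do one more shake.

servo_tool([
  [[5.0, 0, 0, 5, 0], [5.0, 0, 0, 0, 0], [5.0, 0, 0, 5, 0], [5.0, 0, 0, 0, 0], [5.0, 0, 0, 0, 0]],
])

```text
t: 6.1
tool_pos: [0.491, -0.4071, 0.1995]
tool_rot: [1.913, 2.489, -0.0]
contact_force: [0.6, -2.1, 2.3]
opening: 0.051
grip_force: 21.6
```

servo_tool([
  [[5.0, 0, 0, 0, 0]],
])

```text
t: 6.2
tool_pos: [0.4918, -0.408, 0.2007]
tool_rot: [1.912, 2.487, -0.001]
contact_force: [0.2, 0.8, -0.9]
opening: 0.0513
grip_force: 22.6
```

```bash
python3 - <<'E'
from h import *
st(); wtilt("green"); st()
E
```

```text
t 6.20 pos [ 491.8 -408.   200.7] yaw(tool y) 14.9 open 51.3mm grip 22.6 F [ 0.2  0.8 -0.9] q6 -1.07
rows 226 256 n 31 cols [200 305]
  v 226 z 0 x 22.0 mm;  v 226 z 10 x 17.7 mm;  v 226 z 20 x 13.3 mm;  v 226 z 85 x -15.3 mm;  v 226 z 90 x -17.5 mm;
  v 256 z 0 x 7.5 mm;  v 256 z 10 x 2.0 mm;  v 256 z 20 x -3.6 mm;  v 256 z 85 x -39.7 mm;  v 256 z 90 x -42.5 mm;
t 6.25 pos [ 491.5 -407.7  200. ] yaw(tool y) 14.9 open 50.9mm grip 23.5 F [-0.   0.6 -1.6] q6 -1.07
```

```bash
python3 - <<'E'
from h import *
s=shot("wrist"); b=s["img"][150:340,130:390,::-1]; b=cv2.resize(b,None,fx=1.54,fy=1.54)
s=shot("scene"); u,v=proj(s,ctrl.get_obs()["tool_pos"]).astype(int)
a=cv2.resize(s["img"][v-30:v+43,u-50:u+50,::-1],(400,292),interpolation=cv2.INTER_CUBIC)
cv2.imwrite("pics/c6.png",np.hstack([a,b[:292,:400]]))
E
```

```text
(no output)
```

View pics/c6.png

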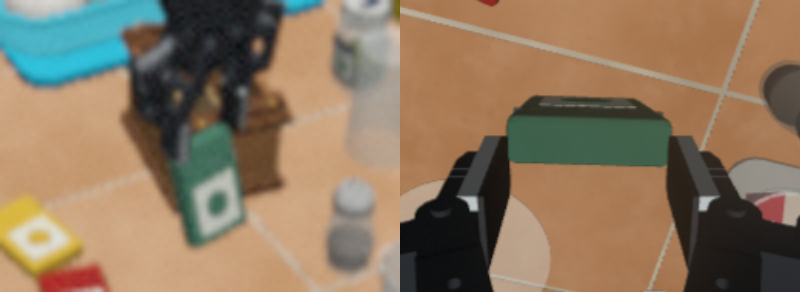

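The tin hangs about 15° off vertical, held near the fingertips. That's good enough to enter a slot, where the walls will straighten it. I'll carry it above slot 3.

```bash
cat >> h.py <<'E'
CH=[.6015,-.2265,-7.6]
def cw(cx,cy,z):
    a=np.radians(CH[2]); return np.array([CH[0]+cx*np.cos(a)-cy*np.sin(a),CH[1]+cx*np.sin(a)+cy*np.cos(a),z])
E
python3 - <<'E'
from h import *
move(cw(.013,0,.24),82.4)
E
```

```text
move [14.12 16.53 -4.12] turn -67.5
```

servo_tool([
  [[5.0, 1, 1, -2, -7], [5.0, 2.5, 3, -3, -15], [5.0, 4, 5, -4, -23], [5.0, 6, 7, -4, -31], [5.0, 8, 9, -4, -39]],
])

```text
t: 6.85
tool_pos: [0.5578, -0.3058, 0.2389]
tool_rot: [0.965, 2.988, -0.001]
contact_force: [0.3, -0.7, -1.6]
opening: 0.0513
grip_force: 23.0
```

```bash
python3 - <<'E'
from h import *
st();move(cw(.013,0,.24),82.4)
E
```

```text
t 6.85 pos [ 557.8 -305.8  238.9] yaw(tool y) 54.2 open 51.3mm grip 23.0 F [ 0.3 -0.7 -1.6] q6 -1.56
move [-0.05  9.6  -0.11] turn -28.2
```

servo_tool([
  [[5.0, 0, 2.5, 0, -7], [5.0, 0, 5, 0, -14], [5.0, 0, 7.5, 0, -21], [5.0, 0, 9.5, 0, -28], [5.0, 0, 9.5, 0, -28]],
])

```text
t: 7.35
tool_pos: [0.6142, -0.2276, 0.2381]
tool_rot: [0.216, 3.134, 0.001]
contact_force: [-0.6, -0.7, -1.2]
opening: 0.0511
grip_force: 22.6
```

servo_tool([
  [[5.0, 0, 0, 0, 0], [5.0, 0, 0, 0, 0]],
])

```text
t: 7.55
tool_pos: [0.6127, -0.2303, 0.2382]
tool_rot: [-0.225, -3.133, 0.001]
contact_force: [-0.5, 0.3, -0.1]
opening: 0.0509
grip_force: 22.8
```

```bash
python3 - <<'E'
from h import *
st();s=shot("wrist","w7");o=ctrl.get_obs(); st();move(cw(.013,0,.24),82.4)
cv2.imwrite("pics/w7c.png",cv2.resize(s["img"][100:370,100:420,::-1],None,fx=1.8,fy=1.8,interpolation=cv2.INTER_CUBIC))
E
```

```text
t 7.55 pos [ 612.7 -230.3  238.2] yaw(tool y) 81.8 open 50.9mm grip 22.8 F [-0.5  0.3 -0.1] q6 -1.90
t 7.60 pos [ 612.6 -230.4  238.2] yaw(tool y) 81.8 open 51.4mm grip 22.9 F [ 0.6 -0.3 -1. ] q6 -1.90
move [-0.15  0.24 -0.18] turn -0.6
```

View pics/w7c.png

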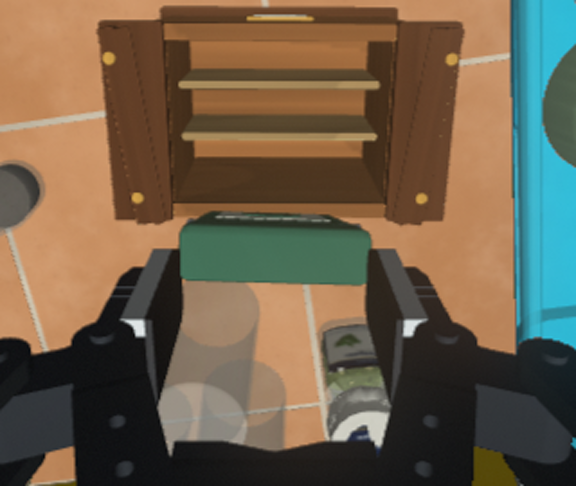

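The chest is now directly ahead. Rim sides run from (165..398, 30) to (172..387, 207) in the crop, the dividers are at rows 85 and 135, and the held tin is centred at (275,250). I'll refine the chest pose.

```bash
python3 - <<'E'
from h import *
import pickle
s=shot("wrist"); C=lambda u,v,z: onz(s,100+(u+.5)/1.8-.5,100+(v+.5)/1.8-.5,z)
a=np.radians(-7.6)
def loc(p): d=p[:2]-np.array(CH[:2]); return np.round([1000*(d[0]*np.cos(a)+d[1]*np.sin(a)),1000*(-d[0]*np.sin(a)+d[1]*np.cos(a))],1)
for n,u,v,z in [("rim in TL",165,38,.095),("rim in TR",398,38,.095),("rim in BL",175,204,.095),("rim in BR",385,204,.095),("front out",280,22,.095),("front in",280,38,.095),("back in",280,204,.095),("d1L",179,86,.058),("d1R",379,86,.058),("d2L",183,136,.058),("d2R",377,136,.058),("d1 back edge",280,86,.058),("d1 front edge",280,70,.058),("d2 front edge",280,118,.058),("d2 back",280,133,.058),("sTL",109,59,.107),("sTR",452,59,.107),("sBL",137,198,.107),("sBR",421,198,.107)]:
    print(n,loc(C(u,v,z)))
E
```

```text
rim in TL [-43.7 -52.5]
rim in TR [-42.6  56.1]
rim in BL [ 39.2 -53.1]
rim in BR [40.3 54.2]
front out [-50.4   1.1]
front in [-43.1   1.1]
back in [39.8  0.5]
d1L [-15.1 -53.7]
d1R [-14.   55.2]
d2L [ 13.  -53.1]
d2R [14.1 55.4]
d1 back edge [-14.5   1.3]
d1 front edge [-23.2   1.4]
d2 front edge [3.3 1.2]
d2 back [11.8  1.1]
sTL [-35.6 -76.1]
sTR [-34.1  78.3]
sBL [ 31.3 -69. ]
sBR [32.7 69. ]
```

```bash
sed -i 's/^CH=.*/CH=[.6001,-.2253,-7.0]/' h.py; python3 - <<'E'
from h import *
move(cw(.013,0,.15),83)
E
```

```text
move [0.01 0.36 8.82] turn -1.2
```

servo_tool([
  [[5.0, 0, 0.3, 2, -1.2], [5.0, 0, 0.3, 4, -1.2], [5.0, 0, 0.3, 6, -1.2], [5.0, 0, 0.3, 8, -1.2], [5.0, 0, 0.3, 8.8, -1.2]],
])

```text
t: 8.15
tool_pos: [0.6118, -0.2267, 0.1476]
tool_rot: [-0.191, -3.132, -0.002]
contact_force: [-0.5, -0.7, -1.3]
opening: 0.051
grip_force: 23.1
```

servo_tool([
  [[5.0, 0, 0, 0, 0], [5.0, -0.2, 0, 0.6, 0], [5.0, -0.4, 0, 1.2, 0], [5.0, -0.7, 0, 1.8, 0], [5.0, -0.7, 0, 1.8, 0]],
])

```text
t: 8.65
tool_pos: [0.6203, -0.2273, 0.1313]
tool_rot: [-0.189, -3.135, -0.001]
contact_force: [0.1, 0.1, -1.6]
opening: 0.0512
grip_force: 23.7
```

```bash
python3 - <<'E'
from h import *
st(); move(cw(.031,0,.107),83); shot("wrist","w8")
m=mask(shot("wrist")["img"],"green"); r=np.where(m[:,225:280].sum(1)>255*25)[0]; print(r[0],r[-1],len(r))
E
```

```text
t 8.65 pos [ 620.3 -227.3  131.3] yaw(tool y) 83.1 open 51.2mm grip 23.7 F [ 0.1  0.1 -1.6] q6 -1.91
move [-1.08 -0.05  2.43] turn 0.1
221 256 36
```

servo_tool([
  [[5.0, -0.3, 0, 0.4, 0], [5.0, -0.6, 0, 0.8, 0], [5.0, -0.9, 0, 1.2, 0], [5.0, -1.1, 0, 1.5, 0], [5.0, -1.1, 0, 1.5, 0]],
])

```text
t: 9.25
tool_pos: [0.631, -0.2286, 0.1163]
tool_rot: [-0.189, -3.134, -0.001]
contact_force: [-0.2, -0.2, -1.7]
opening: 0.0511
grip_force: 23.8
```

servo_tool([
  [[5.0, 0, 0, 0.2, 0], [5.0, 0, 0, 0.4, 0], [5.0, 0, 0, 0.6, 0], [5.0, 0, 0, 0.6, 0]],
])

```text
t: 9.65
tool_pos: [0.631, -0.2287, 0.1109]
tool_rot: [-0.189, -3.135, -0.0]
contact_force: [-0.9, 0.2, -0.6]
opening: 0.0513
grip_force: 23.9
```

```bash
python3 - <<'E'
from h import *
st(); move(cw(.031,0,.107),83)
m=mask(shot("wrist")["img"],"green"); r=np.where(m[:,225:280].sum(1)>255*25)[0]; print(r[0],r[-1],len(r))
E
```

```text
t 9.65 pos [ 631.  -228.7  110.9] yaw(tool y) 83.1 open 51.3mm grip 23.9 F [-0.9  0.2 -0.6] q6 -1.91
move [ 0.01 -0.04  0.39] turn 0.1
212 254 42
```

servo_tool([
  [[5.0, 0, 0, 0.2, 0], [5.0, 0, 0, 0.4, 0], [5.0, 0, 0, 0.4, 0]],
])

```text
t: 10.0
tool_pos: [0.6311, -0.2287, 0.1071]
tool_rot: [-0.189, -3.135, -0.0]
contact_force: [-1.3, 1.0, -0.5]
opening: 0.0512
grip_force: 24.2
```

```bash
python3 - <<'E'
from h import *
st(); s=shot("wrist","w9"); 
m=mask(s["img"],"green"); r=np.where(m[:,225:280].sum(1)>255*25)[0]; print(r[0],r[-1],len(r))
b=cv2.resize(s["img"][90:330,110:400,::-1],None,fx=1.35,fy=1.35)
s=shot("scene"); u,v=proj(s,cw(0,0,.09)).astype(int)
a=cv2.resize(s["img"][v-32:v+32,u-35:u+35,::-1],(360,324),interpolation=cv2.INTER_CUBIC)
cv2.imwrite("pics/c9.png",np.hstack([a,b[:324,:]]))
E
```

```text
t 10.00 pos [ 631.1 -228.7  107.1] yaw(tool y) 83.1 open 51.2mm grip 24.2 F [-1.3  1.  -0.5] q6 -1.91
212 254 42
```

View pics/c9.png

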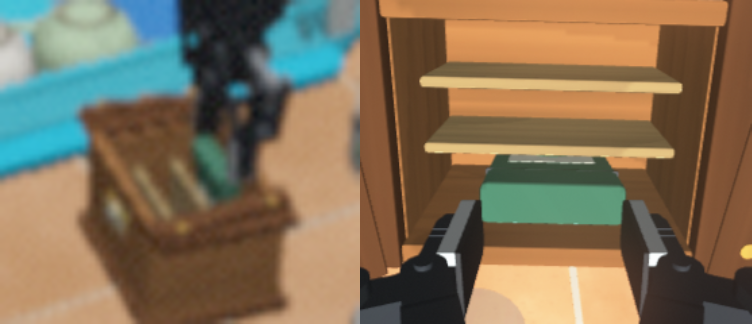

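The tin is inside slot 3, nearly upright (c9 right, label top at (553,158), end face at (550,200)). I'll lower it to the floor and release.

servo_tool([
  [[5.0, 0, 0, 0.2, 0], [5.0, 0, 0, 0.4, 0], [5.0, 0, 0, 0.5, 0], [5.0, 0, 0, 0.5, 0]],
])

```text
t: 10.5
tool_pos: [0.6317, -0.229, 0.1061]
tool_rot: [0.189, 3.136, -0.001]
contact_force: [-10.0, 3.8, 14.3]
opening: 0.0511
grip_force: 33.1
```

servo_tool([
  [[6.8, 0, 0, 0, 0], [6.8, 0, 0, 0, 0], [6.8, 0, 0, -3, 0], [6.8, 0, 0, -8, 0], [6.8, 0, 0, -12, 0]],
])

```text
t: 11.0
tool_pos: [0.6318, -0.229, 0.2242]
tool_rot: [0.189, 3.134, -0.001]
contact_force: [0.8, -0.6, 0.3]
opening: 0.0678
grip_force: 0.0
```

servo_tool([
  [[8.5, 0, 0, 0, 0], [8.5, 0, 0, 0, 0]],
])

```text
t: 11.2
tool_pos: [0.6325, -0.2293, 0.2245]
tool_rot: [0.189, 3.131, -0.003]
contact_force: [-0.1, -0.4, -0.4]
opening: 0.085
grip_force: 0.0
```

```bash
python3 - <<'E'
from h import *
st(); s=shot("wrist","w10"); a=np.radians(CH[2])
m=mask(s["img"],"green"); k=max(cv2.findContours(m,0,1)[0],key=cv2.contourArea); x,y,w,h=cv2.boundingRect(k); print(x,y,w,h)
for v in(y,y+h):
    p=onz(s,x+w/2,v,.09)-cw(0,0,.09); print(np.round([1000*(p[0]*np.cos(a)+p[1]*np.sin(a)),1000*(-p[0]*np.sin(a)+p[1]*np.cos(a))],1))
s=shot("scene")
for c in("red","yellow"): print(c,tin(s,c,win=(190,190,330,290)))
E
```

```text
t 11.20 pos [ 632.5 -229.3  224.5] yaw(tool y) 83.1 open 85.0mm grip 0.0 F [-0.1 -0.4 -0.4] q6 -1.91
220 177 62 19
[24.9 -1. ]
[42.1 -0.9]
red [[405.8, -366.9, 77.6, 87.4, 51.6, [245.0, 243.0]]]
yellow [[404.7, -272.8, -80.0, 82.5, 51.2, [232.0, 226.0]]]
```

Green stands in slot 3. Next is yellow.

```bash
python3 - <<'E'
from h import *
move((.4027,-.2262,.13),11.5)
E
```

```text
move [22.66 -2.51  9.1 ] turn 71.6
```

servo_tool([
  [[8.5, 3, 0, 0, 8], [8.5, 7, -0.5, 0, 16], [8.5, 11, -1, 0, 24], [8.5, 15, -1.5, 0, 32], [8.5, 19, -2, 2, 40]],
])

```text
t: 11.8
tool_pos: [0.4396, -0.2261, 0.2027]
tool_rot: [1.257, 2.877, -0.001]
contact_force: [-0.6, -0.5, -0.1]
opening: 0.0853
grip_force: 0.0
```

```bash
python3 - <<'E'
from h import *
move((.4027,-.2262,.13),11.5)
E
```

```text
move [ 2.52 -2.71  7.26] turn 31.3
```

servo_tool([
  [[8.5, 1, -1, 2, 8], [8.5, 2, -2, 4, 16], [8.5, 2.5, -2.7, 6, 24], [8.5, 2.5, -2.7, 7.2, 31.3], [8.5, 2.5, -2.7, 7.2, 31.3]],
])

```text
t: 12.3
tool_pos: [0.4011, -0.2243, 0.1261]
tool_rot: [-1.977, -2.432, 0.0]
contact_force: [0.4, -0.0, 0.6]
opening: 0.0852
grip_force: 0.0
```

servo_tool([
  [[8.5, 0, 0, 0, 0], [8.5, 0, 0, 0, 0]],
])

```text
t: 12.5
tool_pos: [0.4039, -0.2262, 0.1307]
tool_rot: [1.979, 2.44, 0.0]
contact_force: [-0.1, -0.5, 0.1]
opening: 0.0849
grip_force: 0.0
```

```bash
python3 - <<'E'
from h import *
st(); s=shot("wrist","w11"); print(tin(s,"yellow",amin=300),tin(s,"red",amin=300)); st()
E
```

```text
t 12.50 pos [ 403.9 -226.2  130.7] yaw(tool y) 11.9 open 84.9mm grip 0.0 F [-0.1 -0.5  0.1] q6 -0.88
[[412.2, -274.6, -78.5, 58.1, 52.5, [249.0, 247.0]], [404.1, -234.5, 11.9, 52.5, 20.7, [250.0, 203.0]]] [[410.1, -356.3, 77.6, 86.2, 53.9, [229.0, 317.0]]]
t 12.55 pos [ 404.1 -226.3  131. ] yaw(tool y) 11.9 open 84.7mm grip 0.0 F [-0.3 -0.4 -0.5] q6 -0.88
```

servo_tool([
  [[8.5, 0.15, -0.15, 4, 0.4], [8.5, 0.15, -0.15, 8, 0.4], [8.5, 0.15, -0.15, 10.4, 0.4], [8.5, 0.15, -0.15, 10.4, 0.4], [5, 0.15, -0.15, 10.4, 0.4]],
])

```text
t: 13.05
tool_pos: [0.4023, -0.2252, 0.0271]
tool_rot: [1.989, 2.431, 0.0]
contact_force: [0.4, -0.2, -0.5]
opening: 0.0726
grip_force: 0.0
```

servo_tool([
  [[5.0, 0, 0, 0, 0], [5.0, 0, 0, 0, 0], [5.0, 0, 0, 0, 0], [5.0, 0, 0, 0, 0], [5.0, 0, 0, 0, 0]],
], newtons=20)

```text
t: 13.55
tool_pos: [0.4033, -0.2261, 0.0289]
tool_rot: [1.987, 2.428, 0.0]
contact_force: [-2.1, 0.2, 6.4]
opening: 0.0523
grip_force: 20.3
```

servo_tool([
  [[5.0, 0, 0, -2, 0], [5.0, 0, 0, -7, 0], [5.0, 0, 0, -12, 0], [5.0, 0, 0, -15, 0], [5.0, 0, 0, -15, 0]],
])

```text
t: 14.05
tool_pos: [0.4047, -0.2271, 0.1837]
tool_rot: [1.981, 2.421, 0.0]
contact_force: [0.4, -0.2, 0.2]
opening: 0.0519
grip_force: 21.8
```

servo_tool([
  [[5.0, 0, 0, -5, 0], [5.0, 0, 0, 0, 0], [5.0, 0, 0, -5, 0], [5.0, 0, 0, 0, 0], [5.0, 0, 0, -5, 0]],
])

```text
t: 14.55
tool_pos: [0.3854, -0.2118, 0.1951]
tool_rot: [-1.954, -2.387, 0.001]
contact_force: [-3.3, 2.3, -12.1]
opening: 0.0516
grip_force: 21.3
```

servo_tool([
  [[5.0, 0, 0, 0, 0], [5.0, 0, 0, 0, 0], [5.0, 0, 0, 0, 0]],
])

```text
t: 14.85
tool_pos: [0.403, -0.2259, 0.2282]
tool_rot: [1.987, 2.428, 0.0]
contact_force: [-0.7, 0.2, -1.1]
opening: 0.0516
grip_force: 24.7
```

```bash
python3 - <<'E'
from h import *
st(); s=shot("wrist","w12"); m=mask(s["img"],"yellow"); w=np.where(m[:,225:280].sum(1)>255*18)[0]; print(w)
h=cv2.cvtColor(s["img"],cv2.COLOR_RGB2HSV); 
for v in range(190,300,6): print(v,h[v,252].tolist(),end=" ")
E
```

```text
t 14.85 pos [ 403.  -225.9  228.2] yaw(tool y) 11.4 open 51.6mm grip 24.7 F [-0.7  0.2 -1.1] q6 -0.87
[238 239 240 241 242 243 244 245 246 247 248 249 250 251 252 253 254 255
 256 257 258 259 260 261 262 263 264 265 266 267 268 269 270 271 272 273
 274 275 276 277 278 279 280 281 282 283 284 286 287 288 289 290 291 292
 293 294 295 296 297 298 299 300 314 315 316 317 318 319 320 321 322 323
 324 325 326 327 328 329 330 331 332 333 345 346 347 348]
190 [13, 125, 184] 196 [13, 125, 184] 202 [13, 123, 184] 208 [13, 119, 186] 214 [14, 119, 187] 220 [14, 123, 186] 226 [14, 127, 183] 232 [14, 128, 182] 238 [21, 188, 133] 244 [21, 199, 145] 250 [21, 203, 157] 256 [21, 207, 200] 262 [21, 207, 200] 268 [22, 206, 197] 274 [22, 205, 195] 280 [22, 203, 195] 286 [21, 195, 188] 292 [22, 201, 199] 298 [21, 199, 199]
```

servo_tool([
  [[5.0, 0, 0, 5, 0], [5.0, 0, 0, 0, 0], [5.0, 0, 0, 5, 0], [5.0, 0, 0, 0, 0], [5.0, 0, 0, 5, 0]],
])

```text
t: 15.4
tool_pos: [0.4045, -0.2269, 0.1819]
tool_rot: [1.982, 2.422, 0.001]
contact_force: [2.7, -1.8, 2.4]
opening: 0.0505
grip_force: 20.7
```

servo_tool([
  [[5.0, 0, 0, -5, 0], [5.0, 0, 0, 0, 0], [5.0, 0, 0, -5, 0], [5.0, 0, 0, 0, 0], [5.0, 0, 0, 0, 0]],
])

```text
t: 15.9
tool_pos: [0.3995, -0.2231, 0.1715]
tool_rot: [-1.985, -2.425, 0.0]
contact_force: [-1.1, -0.0, -0.7]
opening: 0.0497
grip_force: 0.0
```

```bash
cat >> h.py <<'E'
def prof(c):
    s=shot("wrist"); m=mask(s["img"],c); r=m[:,225:280].sum(1)>255*18; V=cv2.cvtColor(s["img"],cv2.COLOR_RGB2HSV)[:,225:280,2].mean(1)
    e=np.flatnonzero(np.diff(np.r_[0,r.astype(int),0])); print("runs",e.reshape(-1,2).tolist()); print("V",[(v,int(V[v])) for v in range(200,330,5)])
E
python3 - <<'E'
from h import *
st(); prof("yellow")
E
```

```text
t 15.90 pos [ 399.5 -223.1  171.5] yaw(tool y) 11.4 open 49.7mm grip 0.0 F [-1.1 -0.  -0.7] q6 -0.87
runs []
V [(200, 178), (205, 179), (210, 180), (215, 181), (220, 181), (225, 182), (230, 182), (235, 182), (240, 182), (245, 181), (250, 180), (255, 179), (260, 174), (265, 145), (270, 137), (275, 131), (280, 138), (285, 143), (290, 145), (295, 148), (300, 162), (305, 180), (310, 166), (315, 162), (320, 163), (325, 181)]
```

It slipped out. I'll find where it landed.

```bash
python3 - <<'E'
from h import *
s=shot("scene"); print(tin(s,"yellow",win=(150,150,350,320)),tin(s,"red",win=(190,190,330,290)))
s2=shot("side"); print(tin(s2,"yellow",win=(180,170,330,320)),tin(s2,"red",win=(190,190,330,290)))
a=cv2.resize(s["img"][190:290,180:310,::-1],None,fx=4.5,fy=4.5,interpolation=cv2.INTER_CUBIC); cv2.imwrite("pics/c13.png",a)
E
```

```text
[[477.6, -258.5, -15.3, 73.6, 53.8, [252.0, 218.0]], [951.9, -93.6, 50.9, 201.4, 148.8, [335.0, 160.0]]] [[405.9, -366.4, 77.2, 86.6, 52.0, [245.0, 243.0]]]
[] [[408.2, -370.6, 78.2, 90.5, 51.7, [215.0, 238.0]]]
```

View pics/c13.png

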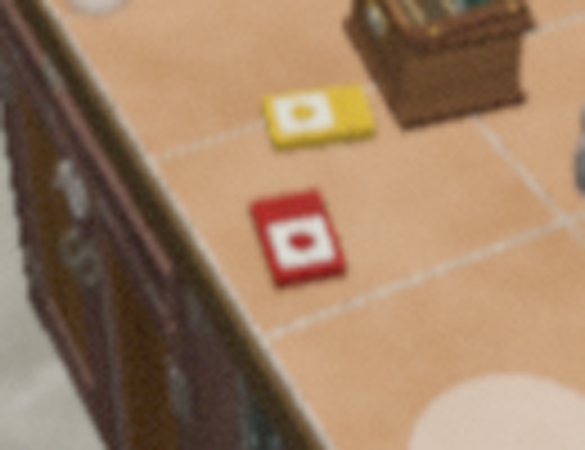

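Yellow landed flat at about (320,115) in the crop, nearer the chest with its long axis along x. Red is undisturbed. I'll re-grasp yellow at its robot-side end, deeper this time.

```bash
python3 - <<'E'
from h import *
st();move((.4454,-.2406,.14),75)
E
```

```text
t 16.05 pos [ 402.9 -225.8  178.5] yaw(tool y) 11.4 open 49.4mm grip 0.0 F [-0.3 -0.5  0.2] q6 -0.87
move [-2.28  3.86  3.86] turn -63.6
```

servo_tool([
  [[8.5, -0.5, 1, 0, -8], [8.5, -1, 2, 1, -16], [8.5, -1.5, 3, 2, -24], [8.5, -2.3, 3.9, 3, -32], [8.5, -2.3, 3.9, 3.9, -40]],
])

```text
t: 16.55
tool_pos: [0.4475, -0.2418, 0.1405]
tool_rot: [1.028, 2.963, -0.003]
contact_force: [-0.0, 1.0, 0.9]
opening: 0.085
grip_force: 0.0
```

servo_tool([
  [[8.5, 0, 0, 0, -8], [8.5, 0, 0, 0, -16], [8.5, 0, 0, 0, -23.6], [8.5, 0, 0, 0, -23.6], [8.5, 0, 0, 0, -23.6]],
])

```text
t: 17.05
tool_pos: [0.4459, -0.2407, 0.1395]
tool_rot: [0.414, 3.111, -0.003]
contact_force: [-0.0, 0.7, 1.3]
opening: 0.085
grip_force: 0.0
```

```bash
cat >> h.py <<'E'
def tinall(s,c,z=0.016):
    "all the colour's blobs below 0.5 m together"
    m=mask(s["img"],c); m=cv2.morphologyEx(m,cv2.MORPH_CLOSE,np.ones((9,9),np.uint8)); s2=dict(s)
    k=max(cv2.findContours(m,0,cv2.CHAIN_APPROX_NONE)[0],key=cv2.contourArea)
    P=np.array([onz(s,*p[0],z)[:2] for p in k],np.float32); (x,y),(w,h),a=cv2.minAreaRect(P*1000)
    if w<h: a+=90;w,h=h,w
    a=(a+90)%180-90; print(c,np.round([x,y,a,w,h],1)); return x,y,a
E
python3 - <<'E'
from h import *
st(); s=shot("wrist","w14"); tinall(s,"yellow"); tinall(s,"red"); st()
E
```

```text
t 17.05 pos [ 445.9 -240.7  139.5] yaw(tool y) 74.8 open 85.0mm grip 0.0 F [-0.   0.7  1.3] q6 -1.95
yellow [ 482.2 -249.9  -15.5   79.9   52.5]
red [ 409.8 -357.8   77.8   84.1   54.2]
t 17.10 pos [ 445.5 -240.4  139. ] yaw(tool y) 74.9 open 85.1mm grip 0.0 F [-0.5  0.5 -0.1] q6 -1.95
```

servo_tool([
  [[8.5, 0.15, 0.05, 4, 0.4], [8.5, 0.15, 0.05, 8, 0.4], [8.5, 0.15, 0.05, 11.5, 0.4], [8.5, 0.15, 0.05, 11.5, 0.4], [5, 0.15, 0.05, 11.5, 0.4]],
])

```text
t: 17.6
tool_pos: [0.4434, -0.2389, 0.0228]
tool_rot: [-0.422, -3.113, -0.0]
contact_force: [-0.2, -0.3, 0.1]
opening: 0.073
grip_force: 0.0
```

servo_tool([
  [[5.0, 0, 0, 0, 0], [5.0, 0, 0, 0, 0], [5.0, 0, 0, 0, 0], [5.0, 0, 0, 0, 0]],
], newtons=20)

```text
t: 18.0
tool_pos: [0.4451, -0.2402, 0.0253]
tool_rot: [0.421, 3.109, -0.004]
contact_force: [-1.0, 0.3, 7.7]
opening: 0.0535
grip_force: 21.5
```

servo_tool([
  [[5.0, 0, 0, -2, 0], [5.0, 0, 0, -7, 0], [5.0, 0, 0, -12, 0], [5.0, 0, 0, -15, 0], [5.0, 0, 0, -15, 0]],
])

```text
t: 18.5
tool_pos: [0.4462, -0.241, 0.1798]
tool_rot: [0.419, 3.102, -0.01]
contact_force: [0.8, -0.9, -0.5]
opening: 0.0532
grip_force: 21.7
```

```bash
python3 - <<'E'
from h import *
st(); prof("yellow"); tilt("yellow")
E
```

```text
t 18.50 pos [ 446.2 -241.   179.8] yaw(tool y) 74.6 open 53.2mm grip 21.7 F [ 0.8 -0.9 -0.5] q6 -1.94
runs [[255, 274], [293, 325], [341, 349]]
V [(200, 166), (205, 167), (210, 166), (215, 167), (220, 167), (225, 166), (230, 165), (235, 165), (240, 164), (245, 103), (250, 93), (255, 107), (260, 180), (265, 180), (270, 180), (275, 181), (280, 186), (285, 186), (290, 180), (295, 179), (300, 175), (305, 174), (310, 175), (315, 175), (320, 177), (325, 182)]
scene area 94.5 along 64 drop 6 mm tilt 6
side none
```

servo_tool([
  [[5.0, 0, 0, -5, 0], [5.0, 0, 0, 0, 0], [5.0, 0, 0, -5, 0], [5.0, 0, 0, 0, 0], [5.0, 0, 0, 0, 0]],
])

```text
t: 19.15
tool_pos: [0.4383, -0.2352, 0.1631]
tool_rot: [-0.419, -3.099, -0.012]
contact_force: [-1.0, 0.7, -2.6]
opening: 0.053
grip_force: 22.3
```

```bash
python3 - <<'E'
from h import *
st(); prof("yellow"); tilt("yellow"); st()
E
```

```text
t 19.15 pos [ 438.3 -235.2  163.1] yaw(tool y) 74.6 open 53.0mm grip 22.3 F [-1.   0.7 -2.6] q6 -1.94
runs [[255, 274], [293, 323], [339, 349]]
V [(200, 165), (205, 166), (210, 165), (215, 165), (220, 165), (225, 165), (230, 165), (235, 165), (240, 166), (245, 93), (250, 97), (255, 113), (260, 179), (265, 180), (270, 180), (275, 181), (280, 186), (285, 186), (290, 176), (295, 178), (300, 174), (305, 174), (310, 175), (315, 175), (320, 178), (325, 185)]
scene area 77.5 along 63 drop 10 mm tilt 9
side none
t 19.30 pos [ 443.1 -238.8  172.2] yaw(tool y) 74.6 open 52.8mm grip 22.3 F [-0.1 -0.6 -0.6] q6 -1.94
```

A deep grip barely pivots. I'll go low over the table and ease the grip with the opening command so that it can swing.

servo_tool([
  [[5.0, 0, 0, 3, 0], [5.0, 0, 0, 7, 0], [5.0, 0, 0, 7, 0], [5.15, 0, 0, 7, 0], [5.15, 0, 0, 7, 0]],
])

```text
t: 19.8
tool_pos: [0.445, -0.2401, 0.1055]
tool_rot: [0.42, 3.109, -0.004]
contact_force: [0.3, -0.2, 0.0]
opening: 0.0528
grip_force: 22.3
```

servo_tool([
  [[5.2, 0, 0, 0, 0], [5.2, 0, 0, 0, 0]],
])

```text
t: 20.0
tool_pos: [0.4442, -0.2395, 0.1043]
tool_rot: [0.42, 3.11, -0.003]
contact_force: [-0.8, 0.3, -1.6]
opening: 0.0528
grip_force: 22.3
```

servo_tool([
  [[5.25, 0, 0, 0, 0], [5.25, 0, 0, 0, 0]],
])

```text
t: 20.2
tool_pos: [0.4433, -0.2389, 0.1027]
tool_rot: [0.421, 3.113, -0.0]
contact_force: [-0.7, -0.1, -1.2]
opening: 0.0533
grip_force: 22.3
```

```bash
python3 - <<'E'
from h import *
st(); prof("yellow"); tilt("yellow")
E
```

```text
t 20.20 pos [ 443.3 -238.9  102.7] yaw(tool y) 74.6 open 53.3mm grip 22.3 F [-0.7 -0.1 -1.2] q6 -1.94
runs [[255, 274], [293, 323], [339, 349]]
V [(200, 166), (205, 167), (210, 167), (215, 167), (220, 167), (225, 167), (230, 166), (235, 167), (240, 166), (245, 94), (250, 97), (255, 113), (260, 181), (265, 181), (270, 181), (275, 182), (280, 187), (285, 187), (290, 177), (295, 179), (300, 176), (305, 175), (310, 176), (315, 177), (320, 178), (325, 186)]
scene area 81.0 along 64 drop 8 mm tilt 7
side none
```

servo_tool([
  [[5.3, 0, 0, 0, 0], [5.3, 0, 0, 0, 0]],
])

```text
t: 20.55
tool_pos: [0.4431, -0.2387, 0.1022]
tool_rot: [-0.421, -3.113, -0.0]
contact_force: [-0.5, 0.1, -1.7]
opening: 0.053
grip_force: 20.3
```

servo_tool([
  [[5.35, 0, 0, 0, 0], [5.35, 0, 0, 0, 0]],
])

```text
t: 20.75
tool_pos: [0.4431, -0.2388, 0.1022]
tool_rot: [-0.421, -3.113, -0.0]
contact_force: [-0.2, 0.6, -1.3]
opening: 0.0534
grip_force: 10.1
```

```bash
python3 - <<'E'
from h import *
st(); prof("yellow"); tilt("yellow")
E
```

```text
t 20.75 pos [ 443.1 -238.8  102.2] yaw(tool y) 74.6 open 53.4mm grip 10.1 F [-0.2  0.6 -1.3] q6 -1.94
runs [[255, 274], [293, 324], [339, 349]]
V [(200, 166), (205, 167), (210, 167), (215, 167), (220, 167), (225, 167), (230, 166), (235, 166), (240, 166), (245, 94), (250, 96), (255, 110), (260, 181), (265, 181), (270, 181), (275, 181), (280, 187), (285, 187), (290, 178), (295, 178), (300, 176), (305, 175), (310, 176), (315, 176), (320, 178), (325, 185)]
scene area 82.0 along 64 drop 7 mm tilt 6
side none
```

The opening command modulates the grip: 10 N at 5.35. I'll ease further.

servo_tool([
  [[5.37, 0, 0, 0, 0], [5.37, 0, 0, 0, 0], [5.37, 0, 0, 0, 0]],
])

```text
t: 21.2
tool_pos: [0.4432, -0.2388, 0.1023]
tool_rot: [-0.421, -3.113, 0.0]
contact_force: [0.2, -0.6, -0.9]
opening: 0.054
grip_force: 6.1
```

```bash
python3 - <<'E'
from h import *
st(); prof("yellow"); tilt("yellow")
E
```

```text
t 21.20 pos [ 443.2 -238.8  102.3] yaw(tool y) 74.6 open 54.0mm grip 6.1 F [ 0.2 -0.6 -0.9] q6 -1.94
runs [[255, 274], [293, 324], [339, 349]]
V [(200, 166), (205, 167), (210, 167), (215, 167), (220, 167), (225, 167), (230, 166), (235, 167), (240, 166), (245, 95), (250, 96), (255, 108), (260, 181), (265, 181), (270, 181), (275, 182), (280, 187), (285, 187), (290, 179), (295, 178), (300, 177), (305, 175), (310, 176), (315, 176), (320, 178), (325, 185)]
scene area 84.5 along 64 drop 7 mm tilt 7
side none
```

servo_tool([
  [[5.38, 0, 0, 0, 0], [5.38, 0, 0, 0, 0], [5.38, 0, 0, 0, 0]],
])

```text
t: 21.65
tool_pos: [0.4431, -0.2388, 0.1023]
tool_rot: [-0.421, -3.113, -0.0]
contact_force: [-0.6, 0.5, -0.6]
opening: 0.0539
grip_force: 3.2
```

```bash
python3 - <<'E'
from h import *
st(); prof("yellow"); tilt("yellow")
E
```

```text
t 21.65 pos [ 443.1 -238.8  102.3] yaw(tool y) 74.6 open 53.9mm grip 3.2 F [-0.6  0.5 -0.6] q6 -1.94
runs [[231, 262]]
V [(200, 107), (205, 104), (210, 104), (215, 111), (220, 109), (225, 109), (230, 108), (235, 135), (240, 187), (245, 188), (250, 188), (255, 188), (260, 184), (265, 173), (270, 172), (275, 171), (280, 171), (285, 170), (290, 169), (295, 170), (300, 170), (305, 169), (310, 113), (315, 52), (320, 78), (325, 70)]
scene area 30.0 along -9 drop 65 mm tilt 98
side none
```

It swung down to vertical. I'll clamp and measure.

servo_tool([
  [[5.0, 0, 0, 0, 0], [5.0, 0, 0, 0, 0], [5.0, 0, 0, -5, 0], [5.0, 0, 0, -10, 0], [5.0, 0, 0, -10, 0]],
])

```text
t: 22.3
tool_pos: [0.4469, -0.2415, 0.2113]
tool_rot: [0.419, 3.1, -0.012]
contact_force: [1.2, 0.6, -0.6]
opening: 0.0528
grip_force: 22.0
```

servo_tool([
  [[5.0, 0, 0, 0, 0], [5.0, 0, 0, 0, 0]],
])

```text
t: 22.5
tool_pos: [0.4425, -0.2383, 0.2009]
tool_rot: [-0.421, -3.111, -0.002]
contact_force: [-0.3, 0.8, -1.2]
opening: 0.0528
grip_force: 22.0
```

```bash
cat >> h.py <<'E'
def edges():
    "rows of strong brightness change down the middle columns of the wrist view, with tool x at some tool z"
    d=ctrl.get_image("wrist"); g=d["img"][:,230:275].astype(float).mean(1); M=np.array(d["mount"]); C=M[:3,3]
    e=np.abs(np.diff(cv2.GaussianBlur(g,(1,3),0),axis=0)).sum(1)
    for v in range(120,320):
        if e[v]>25 and e[v]==e[v-3:v+4].max():
            q=M[:3,:3]@np.array([0,(v+.5-d["cy"])/d["fy"],1.]); f=lambda z:1000*(C+q*(z-C[2])/q[2])[0]
            print(v,"step %.0f"%e[v],"below",g[v+3].round().tolist(),"x at z0 %.1f z10 %.1f z20 %.1f z80 %.1f z90 %.1f"%(f(0),f(.01),f(.02),f(.08),f(.09)))
E
python3 - <<'E'
from h import *
st(); edges()
E
```

```text
t 22.50 pos [ 442.5 -238.3  200.9] yaw(tool y) 74.6 open 52.8mm grip 22.0 F [-0.3  0.8 -1.2] q6 -1.94
175 step 79 below [109.0, 84.0, 29.0] x at z0 44.5 z10 41.9 z20 39.3 z80 23.7 z90 21.2
193 step 37 below [112.0, 110.0, 98.0] x at z0 36.7 z10 33.5 z20 30.3 z80 11.0 z90 7.8
227 step 58 below [110.0, 85.0, 24.0] x at z0 21.3 z10 16.8 z20 12.3 z80 -14.4 z90 -18.9
235 step 40 below [192.0, 148.0, 36.0] x at z0 17.5 z10 12.7 z20 7.9 z80 -20.7 z90 -25.5
261 step 72 below [84.0, 58.0, 32.0] x at z0 4.7 z10 -1.1 z20 -6.9 z80 -41.8 z90 -47.6
```

```bash
python3 - <<'E'
from h import *
move(cw(.010,0,.225),83)
E
```

```text
move [-15.86   5.58  -2.52] turn -8.4
```

servo_tool([
  [[5.0, 0, 0, -2.5, 0], [5.0, -3, 1, -2.5, -2], [5.0, -7, 2.5, -2.5, -4], [5.0, -11, 4, -2.5, -6], [5.0, -14, 5, -2.5, -8.4]],
])

```text
t: 23.05
tool_pos: [0.5926, -0.2268, 0.2246]
tool_rot: [-0.188, -3.133, -0.003]
contact_force: [-0.4, -0.2, -0.5]
opening: 0.0527
grip_force: 22.0
```

servo_tool([
  [[5.0, -1.4, 0.4, 0, 0], [5.0, -1.8, 0.5, 0, 0], [5.0, -1.8, 0.5, 0, 0], [5.0, -1.8, 0.5, 0, 0]],
])

```text
t: 23.45
tool_pos: [0.6088, -0.225, 0.2262]
tool_rot: [-0.192, -3.134, -0.001]
contact_force: [-0.2, 0.4, -1.5]
opening: 0.0527
grip_force: 22.0
```

```bash
python3 - <<'E'
from h import *
st(); edges(); move(cw(.010,0,.15),83)
E
```

```text
t 23.45 pos [ 608.8 -225.   226.2] yaw(tool y) 83.0 open 52.7mm grip 22.0 F [-0.2  0.4 -1.5] q6 -1.92
143 step 39 below [88.0, 71.0, 46.0] x at z0 57.6 z10 56.1 z20 54.5 z80 45.3 z90 43.8
151 step 80 below [160.0, 132.0, 87.0] x at z0 54.4 z10 52.6 z20 50.8 z80 40.1 z90 38.3
169 step 32 below [85.0, 70.0, 45.0] x at z0 47.0 z10 44.6 z20 42.2 z80 27.9 z90 25.5
175 step 29 below [113.0, 87.0, 25.0] x at z0 44.5 z10 41.9 z20 39.3 z80 23.7 z90 21.2
193 step 43 below [119.0, 118.0, 106.0] x at z0 36.7 z10 33.5 z20 30.3 z80 11.0 z90 7.8
227 step 64 below [120.0, 94.0, 28.0] x at z0 21.3 z10 16.8 z20 12.3 z80 -14.4 z90 -18.9
235 step 45 below [212.0, 164.0, 42.0] x at z0 17.5 z10 12.7 z20 7.9 z80 -20.7 z90 -25.5
261 step 35 below [198.0, 149.0, 107.0] x at z0 4.7 z10 -1.1 z20 -6.9 z80 -41.8 z90 -47.6
move [-0.14 -0.13  7.67] turn -0.0
```

servo_tool([
  [[5.0, -0.3, -0.1, 2, 0], [5.0, -0.3, -0.1, 4, 0], [5.0, -0.3, -0.1, 6, 0], [5.0, -0.3, -0.1, 7.6, 0], [5.0, -0.3, -0.1, 7.6, 0]],
])

```text
t: 24.0
tool_pos: [0.6106, -0.2257, 0.1481]
tool_rot: [-0.192, -3.131, -0.003]
contact_force: [-0.8, 0.4, -2.1]
opening: 0.0526
grip_force: 22.0
```

servo_tool([
  [[5.0, 0, 0, 0.7, 0], [5.0, 0, 0, 1.4, 0], [5.0, 0, 0, 2.1, 0], [5.0, 0, 0, 2.8, 0], [5.0, 0, 0, 2.8, 0]],
])

```text
t: 24.5
tool_pos: [0.612, -0.226, 0.1218]
tool_rot: [-0.192, -3.134, -0.001]
contact_force: [-0.1, 0.4, -0.4]
opening: 0.0531
grip_force: 22.0
```

servo_tool([
  [[5.0, 0.05, 0, 0.3, 0], [5.0, 0.1, 0, 0.6, 0], [5.0, 0.15, 0, 1, 0], [5.0, 0.15, 0, 1, 0]],
])

```text
t: 24.9
tool_pos: [0.6108, -0.226, 0.1125]
tool_rot: [-0.192, -3.135, -0.001]
contact_force: [-0.2, 0.4, 0.4]
opening: 0.0528
grip_force: 22.0
```

```bash
python3 - <<'E'
from h import *
st(); edges(); move(cw(.010,0,.10),83)
E
```

```text
t 24.90 pos [ 610.8 -226.   112.5] yaw(tool y) 83.0 open 52.8mm grip 22.0 F [-0.2  0.4  0.4] q6 -1.92
122 step 113 below [224.0, 186.0, 108.0] x at z0 65.8 z10 64.9 z20 64.0 z80 58.8 z90 57.9
128 step 114 below [106.0, 74.0, 45.0] x at z0 63.5 z10 62.4 z20 61.4 z80 55.0 z90 54.0
134 step 63 below [181.0, 123.0, 73.0] x at z0 61.1 z10 59.9 z20 58.6 z80 51.2 z90 49.9
163 step 45 below [112.0, 92.0, 61.0] x at z0 49.5 z10 47.3 z20 45.1 z80 32.0 z90 29.8
181 step 90 below [204.0, 170.0, 114.0] x at z0 41.9 z10 39.1 z20 36.3 z80 19.5 z90 16.7
188 step 71 below [146.0, 114.0, 37.0] x at z0 38.9 z10 35.9 z20 32.8 z80 14.6 z90 11.5
193 step 59 below [151.0, 150.0, 135.0] x at z0 36.7 z10 33.5 z20 30.3 z80 11.0 z90 7.8
199 step 28 below [145.0, 125.0, 73.0] x at z0 34.1 z10 30.6 z20 27.2 z80 6.6 z90 3.2
216 step 29 below [153.0, 150.0, 134.0] x at z0 26.4 z10 22.3 z20 18.3 z80 -6.0 z90 -10.1
227 step 80 below [152.0, 119.0, 37.0] x at z0 21.3 z10 16.8 z20 12.3 z80 -14.4 z90 -18.9
234 step 52 below [243.0, 204.0, 53.0] x at z0 18.0 z10 13.2 z20 8.5 z80 -19.9 z90 -24.6
261 step 117 below [76.0, 80.0, 55.0] x at z0 4.7 z10 -1.1 z20 -6.9 z80 -41.8 z90 -47.6
271 step 38 below [96.0, 141.0, 108.0] x at z0 -0.4 z10 -6.6 z20 -12.9 z80 -50.2 z90 -56.4
295 step 55 below [97.0, 70.0, 43.0] x at z0 -13.2 z10 -20.4 z20 -27.7 z80 -71.2 z90 -78.4
300 step 59 below [179.0, 123.0, 73.0] x at z0 -15.9 z10 -23.4 z20 -30.9 z80 -75.7 z90 -83.2
312 step 68 below [234.0, 185.0, 135.0] x at z0 -22.6 z10 -30.6 z20 -38.7 z80 -86.8 z90 -94.8
move [ 0.09 -0.06  1.28] turn -0.0
```

servo_tool([
  [[5.0, 0, 0, 0.3, 0], [5.0, 0, 0, 0.5, 0], [5.0, 0, 0, 0.5, 0]],
])

```text
t: 25.25
tool_pos: [0.611, -0.2261, 0.1078]
tool_rot: [-0.192, -3.135, -0.0]
contact_force: [0.5, 0.6, -1.1]
opening: 0.0529
grip_force: 22.0
```

servo_tool([
  [[5.0, 0, 0, 0.2, 0], [5.0, 0, 0, 0.4, 0], [5.0, 0, 0, 0.4, 0]],
])

```text
t: 25.55
tool_pos: [0.611, -0.2261, 0.1038]
tool_rot: [-0.192, -3.135, -0.0]
contact_force: [0.4, -0.0, -0.9]
opening: 0.0527
grip_force: 22.0
```

servo_tool([
  [[5.0, 0, 0, 0.2, 0], [5.0, 0, 0, 0.4, 0], [5.0, 0, 0, 0.4, 0]],
])

```text
t: 25.85
tool_pos: [0.6124, -0.2265, 0.1024]
tool_rot: [0.192, 3.133, -0.001]
contact_force: [-1.1, 1.0, 5.4]
opening: 0.0527
grip_force: 22.6
```

servo_tool([
  [[5.0, 0, 0, 0.2, 0], [5.0, 0, 0, 0.4, 0], [5.0, 0, 0, 0.4, 0]],
])

```text
t: 26.15
tool_pos: [0.6131, -0.2266, 0.102]
tool_rot: [0.192, 3.132, -0.001]
contact_force: [-7.6, 4.0, 20.5]
opening: 0.0527
grip_force: 23.9
```

On the floor. I'll release and lift.

servo_tool([
  [[6.8, 0, 0, -0.4, 0], [6.8, 0, 0, -0.4, 0], [6.8, 0, 0, -2, 0], [6.8, 0, 0, -6, 0], [6.8, 0, 0, -11, 0]],
])

```text
t: 26.65
tool_pos: [0.6095, -0.2254, 0.2046]
tool_rot: [-0.192, -3.13, -0.004]
contact_force: [1.1, -1.2, 0.7]
opening: 0.0681
grip_force: 0.0
```

servo_tool([
  [[8.5, 0, 0, 0, 0], [8.5, 0, 0, 0, 0]],
])

```text
t: 26.85
tool_pos: [0.6124, -0.2268, 0.2095]
tool_rot: [0.192, 3.131, -0.003]
contact_force: [0.1, -0.1, 0.4]
opening: 0.0852
grip_force: 0.0
```

```bash
python3 - <<'E'
from h import *
st(); s=shot("wrist","w16"); a=np.radians(CH[2])
for c in("green","yellow"):
    m=mask(s["img"],c); k=max(cv2.findContours(m,0,1)[0],key=cv2.contourArea); x,y,w,h=cv2.boundingRect(k); print(c,x,y,w,h)
    for v in(y,y+h):
        p=onz(s,x+w/2,v,.09)-cw(0,0,.09); print(np.round([1000*(p[0]*np.cos(a)+p[1]*np.sin(a)),1000*(-p[0]*np.sin(a)+p[1]*np.cos(a))],1))
print(tin(shot("scene"),"red",win=(180,190,330,290)))
move((.4203,-.3190,.14),-12.1)
E
```

```text
t 26.85 pos [ 612.4 -226.8  209.5] yaw(tool y) 83.0 open 85.2mm grip 0.0 F [ 0.1 -0.1  0.4] q6 -1.92
green 219 205 63 18
[24.7 -1.3]
[41.  -1.3]
yellow 220 162 66 20
[-11.7   0.7]
[4.9 0.8]
[[405.7, -366.7, 77.2, 87.1, 52.2, [245.0, 243.0]]]
move [ 17.75 -11.56   6.56] turn -84.9
```

servo_tool([
  [[8.5, 3, -2, 0, 8], [8.5, 6, -4, 0, 16], [8.5, 9, -6, 0, 24], [8.5, 12, -8, 0, 32], [8.5, 15, -10, 2, 40]],
])

```text
t: 27.45
tool_pos: [0.4495, -0.3081, 0.187]
tool_rot: [1.26, 2.876, -0.001]
contact_force: [0.1, -1.3, 0.6]
opening: 0.0848
grip_force: 0.0
```

servo_tool([
  [[8.5, 0, 0, 1, 8], [8.5, 0, 0, 2, 16], [8.5, 0, 0, 3, 24], [8.5, 0, 0, 4, 32], [8.5, 0, 0, 4, 40]],
])

```text
t: 27.95
tool_pos: [0.4482, -0.3055, 0.1421]
tool_rot: [-2.164, -2.267, 0.0]
contact_force: [-0.3, 0.0, 0.6]
opening: 0.0851
grip_force: 0.0
```

```bash
python3 - <<'E'
from h import *
st(); move((.4203,-.3190,.14),-12.1)
E
```

```text
t 27.95 pos [ 448.2 -305.5  142.1] yaw(tool y) 2.7 open 85.1mm grip 0.0 F [-0.3  0.   0.6] q6 -0.78
move [-1.22 -2.84  0.22] turn 14.8
```

servo_tool([
  [[8.5, -0.6, -1.4, 0, 7.5], [8.5, -1.2, -2.8, 0.2, 14.8], [8.5, -1.2, -2.8, 0.2, 14.8], [8.5, -1.2, -2.8, 0.2, 14.8]],
])

```text
t: 28.35
tool_pos: [0.4223, -0.3199, 0.1429]
tool_rot: [-2.434, -1.982, -0.0]
contact_force: [0.6, -0.4, -0.6]
opening: 0.0851
grip_force: 0.0
```

```bash
python3 - <<'E'
from h import *
st(); s=shot("wrist","w17"); x,y,a=tinall(s,"red"); st()
u=np.array([np.cos(np.radians(a)),np.sin(np.radians(a))]); u*=np.sign(u[1]); p=np.array([x,y])+39.5*u
move((p[0]/1000,p[1]/1000,.0235),a-90)
E
```

```text
t 28.35 pos [ 422.3 -319.9  142.9] yaw(tool y) -11.7 open 85.1mm grip 0.0 F [ 0.6 -0.4 -0.6] q6 -0.59
red [ 411.  -358.7   78.    83.4   52.8]
t 28.40 pos [ 422.7 -320.   143.4] yaw(tool y) -11.7 open 85.2mm grip 0.0 F [-0.5 -0.1  0.4] q6 -0.58
move [-0.09 -0.33 11.99] turn 0.4
```

servo_tool([
  [[8.5, -0.1, -0.3, 4, 0.4], [8.5, -0.1, -0.3, 8, 0.4], [8.5, -0.1, -0.3, 11.9, 0.4], [8.5, -0.1, -0.3, 11.9, 0.4], [5, -0.1, -0.3, 11.9, 0.4]],
])

```text
t: 28.9
tool_pos: [0.4198, -0.3204, 0.0252]
tool_rot: [-2.442, -1.973, 0.0]
contact_force: [0.4, -0.5, 0.8]
opening: 0.0728
grip_force: 0.0
```

servo_tool([
  [[5.0, 0, 0, 0, 0], [5.0, 0, 0, 0, 0], [5.0, 0, 0, 0, 0], [5.0, 0, 0, 0, 0]],
], newtons=20)

```text
t: 29.3
tool_pos: [0.4214, -0.3225, 0.0284]
tool_rot: [2.441, 1.97, 0.001]
contact_force: [-0.0, 0.9, 7.5]
opening: 0.0525
grip_force: 20.9
```

servo_tool([
  [[5.0, 0, 0, -3, 0], [5.0, 0, 0, -8, 0], [5.0, 0, 0, -8, 0], [5.3, 0, 0, -8, 0], [5.3, 0, 0, -8, 0]],
])

```text
t: 29.8
tool_pos: [0.4192, -0.3204, 0.1047]
tool_rot: [-2.444, -1.972, 0.0]
contact_force: [-0.4, 1.0, -1.4]
opening: 0.053
grip_force: 12.5
```

servo_tool([
  [[5.35, 0, 0, 0, 0], [5.35, 0, 0, 0, 0], [5.35, 0, 0, 0, 0]],
])

```text
t: 30.1
tool_pos: [0.4192, -0.3204, 0.1041]
tool_rot: [-2.443, -1.971, 0.0]
contact_force: [0.2, 0.0, -1.0]
opening: 0.0536
grip_force: 3.4
```

```bash
python3 - <<'E'
from h import *
st(); prof("red")
E
```

```text
t 30.10 pos [ 419.2 -320.4  104.1] yaw(tool y) -12.2 open 53.6mm grip 3.4 F [ 0.2  0.  -1. ] q6 -0.58
runs [[163, 166], [174, 187], [198, 209], [210, 256]]
V [(200, 106), (205, 105), (210, 102), (215, 105), (220, 105), (225, 105), (230, 106), (235, 138), (240, 138), (245, 139), (250, 139), (255, 128), (260, 171), (265, 172), (270, 173), (275, 172), (280, 171), (285, 171), (290, 171), (295, 171), (300, 171), (305, 171), (310, 171), (315, 169), (320, 170), (325, 171)]
```

It swung vertical. I'll clamp, lift and measure.

servo_tool([
  [[5.0, 0, 0, 0, 0], [5.0, 0, 0, 0, 0], [5.0, 0, 0, -4, 0], [5.0, 0, 0, -8, 0], [5.0, 0, 0, -12, 0]],
])

```text
t: 30.65
tool_pos: [0.4195, -0.3208, 0.2264]
tool_rot: [-2.444, -1.972, 0.0]
contact_force: [-0.5, -0.7, -1.2]
opening: 0.0515
grip_force: 21.6
```

servo_tool([
  [[5.0, 0, 0, 0, 0], [5.0, 0, 0, 0, 0]],
])

```text
t: 30.85
tool_pos: [0.4202, -0.3215, 0.2267]
tool_rot: [2.443, 1.971, 0.0]
contact_force: [-1.3, 0.4, -1.2]
opening: 0.0511
grip_force: 21.5
```

```bash
python3 - <<'E'
from h import *
st(); edges(); move(cw(-.019,0,.225),83)
E
```

```text
t 30.85 pos [ 420.2 -321.5  226.7] yaw(tool y) -12.2 open 51.1mm grip 21.5 F [-1.3  0.4 -1.2] q6 -0.58
172 step 83 below [140.0, 138.0, 124.0] x at z0 45.9 z10 43.4 z20 40.9 z80 26.2 z90 23.7
177 step 40 below [117.0, 81.0, 70.0] x at z0 43.8 z10 41.1 z20 38.5 z80 22.7 z90 20.0
191 step 44 below [139.0, 137.0, 125.0] x at z0 37.7 z10 34.6 z20 31.5 z80 12.8 z90 9.6
200 step 89 below [103.0, 38.0, 31.0] x at z0 33.8 z10 30.3 z20 26.9 z80 6.2 z90 2.8
256 step 85 below [183.0, 131.0, 91.0] x at z0 7.4 z10 1.8 z20 -3.7 z80 -37.2 z90 -42.8
move [12.97 13.75 -0.04] turn 84.8
```

servo_tool([
  [[5.0, 0, 0, -0.5, -8], [5.0, 1, 1, -1, -16], [5.0, 3, 3, -1, -24], [5.0, 5, 5, -1, -32], [5.0, 7, 7, -1, -40]],
])

```text
t: 31.4
tool_pos: [0.5027, -0.2661, 0.2323]
tool_rot: [-1.613, -2.69, -0.0]
contact_force: [-0.8, -0.8, -0.7]
opening: 0.0512
grip_force: 21.6
```

servo_tool([
  [[5.0, 0, 0, 0, -8], [5.0, 0, 0, 0, -16], [5.0, 0, 0, 0, -24], [5.0, 0, 0, 0, -32], [5.0, 0, 0, 0, -40]],
])

```text
t: 31.9
tool_pos: [0.5019, -0.2665, 0.2321]
tool_rot: [-0.595, -3.08, -0.003]
contact_force: [0.3, -0.1, -1.0]
opening: 0.0511
grip_force: 21.6
```

```bash
python3 - <<'E'
from h import *
st(); move(cw(-.009,0,.225),83)
E
```

```text
t 31.90 pos [ 501.9 -266.5  232.1] yaw(tool y) 68.1 open 51.1mm grip 21.6 F [ 0.3 -0.1 -1. ] q6 -1.81
move [-6.71  7.25  0.69] turn -14.9
```

servo_tool([
  [[5.0, -2, 2.5, 0, -5], [5.0, -4, 5, 0, -10], [5.0, -6.7, 7.2, 0, -14.9], [5.0, -6.7, 7.2, 0.6, -14.9], [5.0, -6.7, 7.2, 0.6, -14.9]],
])

```text
t: 32.4
tool_pos: [0.5909, -0.225, 0.2253]
tool_rot: [-0.199, -3.129, -0.004]
contact_force: [-1.1, -0.2, -1.1]
opening: 0.0511
grip_force: 22.4
```

servo_tool([
  [[5.0, 0, 0, 0, 0], [5.0, 0, 0, 0, 0]],
])

```text
t: 32.6
tool_pos: [0.5912, -0.2263, 0.2286]
tool_rot: [-0.202, -3.134, -0.001]
contact_force: [-0.1, -0.8, -0.9]
opening: 0.0512
grip_force: 22.9
```

```bash
python3 - <<'E'
from h import *
st(); edges(); move(cw(-.009,0,.165),83)
s=shot("wrist"); h=cv2.cvtColor(s["img"],cv2.COLOR_RGB2HSV); print([(v,h[v,252].tolist()) for v in range(140,180,3)])
E
```

```text
t 32.60 pos [ 591.2 -226.3  228.6] yaw(tool y) 82.6 open 51.2mm grip 22.9 F [-0.1 -0.8 -0.9] q6 -1.93
124 step 94 below [108.0, 72.0, 45.0] x at z0 65.0 z10 64.1 z20 63.1 z80 57.6 z90 56.6
136 step 91 below [85.0, 59.0, 36.0] x at z0 60.3 z10 59.0 z20 57.7 z80 49.9 z90 48.6
158 step 42 below [90.0, 73.0, 49.0] x at z0 51.5 z10 49.5 z20 47.5 z80 35.4 z90 33.4
172 step 92 below [129.0, 128.0, 116.0] x at z0 45.7 z10 43.2 z20 40.8 z80 25.8 z90 23.3
177 step 38 below [107.0, 73.0, 64.0] x at z0 43.6 z10 41.0 z20 38.3 z80 22.4 z90 19.7
191 step 43 below [129.0, 129.0, 117.0] x at z0 37.6 z10 34.4 z20 31.3 z80 12.4 z90 9.3
200 step 92 below [95.0, 32.0, 26.0] x at z0 33.6 z10 30.2 z20 26.7 z80 5.9 z90 2.4
256 step 98 below [201.0, 149.0, 108.0] x at z0 7.2 z10 1.6 z20 -4.0 z80 -37.6 z90 -43.2
move [0.05 0.22 6.41] turn -0.4
[(140, [14, 148, 98]), (143, [14, 153, 145]), (146, [14, 153, 147]), (149, [14, 152, 154]), (152, [14, 152, 159]), (155, [14, 153, 155]), (158, [14, 149, 139]), (161, [18, 113, 90]), (164, [17, 115, 89]), (167, [17, 115, 84]), (170, [8, 161, 108]), (173, [19, 35, 125]), (176, [30, 26, 127]), (179, [4, 178, 93])]
```

servo_tool([
  [[5.0, 0.35, 0.2, 2, -0.4], [5.0, 0.35, 0.2, 4, -0.4], [5.0, 0.35, 0.2, 6, -0.4], [5.0, 0.35, 0.2, 7.5, -0.4], [5.0, 0.35, 0.2, 7.5, -0.4]],
])

```text
t: 33.2
tool_pos: [0.5872, -0.2231, 0.1515]
tool_rot: [-0.19, -3.131, -0.003]
contact_force: [0.0, 0.5, -2.0]
opening: 0.0507
grip_force: 22.7
```

servo_tool([
  [[5.0, 0.1, 0, 0.6, 0], [5.0, 0.25, 0, 1.2, 0], [5.0, 0.4, 0, 1.8, 0], [5.0, 0.6, 0, 2.4, 0], [5.0, 0.6, 0, 2.4, 0]],
])

```text
t: 33.7
tool_pos: [0.5822, -0.2225, 0.1291]
tool_rot: [-0.189, -3.134, -0.001]
contact_force: [-0.1, 1.1, -1.1]
opening: 0.0508
grip_force: 24.1
```

```bash
python3 - <<'E'
from h import *
st(); move(cw(-.024,0,.108),83); prof("red")
E
```

```text
t 33.70 pos [ 582.2 -222.5  129.1] yaw(tool y) 83.1 open 50.8mm grip 24.1 F [-0.1  1.1 -1.1] q6 -1.93
move [ 0.59 -0.06  2.11] turn 0.1
runs [[204, 257]]
V [(200, 133), (205, 99), (210, 99), (215, 100), (220, 101), (225, 101), (230, 126), (235, 179), (240, 179), (245, 179), (250, 179), (255, 177), (260, 226), (265, 218), (270, 219), (275, 215), (280, 65), (285, 64), (290, 64), (295, 64), (300, 125), (305, 125), (310, 125), (315, 125), (320, 81), (325, 160)]
```

servo_tool([
  [[4.5, 0.2, 0, 0.5, 0], [4.5, 0.4, 0, 1, 0], [4.5, 0.6, 0, 1.5, 0], [4.5, 0.6, 0, 1.5, 0]],
])

```text
t: 34.15
tool_pos: [0.5762, -0.2218, 0.114]
tool_rot: [-0.189, -3.134, -0.001]
contact_force: [0.1, -0.2, -0.8]
opening: 0.0512
grip_force: 23.3
```

servo_tool([
  [[4.5, 0, 0, 0.3, 0], [4.5, 0, 0, 0.6, 0], [4.5, 0, 0, 0.6, 0]],
])

```text
t: 34.45
tool_pos: [0.5769, -0.222, 0.1088]
tool_rot: [-0.189, -3.135, -0.0]
contact_force: [0.1, 1.4, -1.2]
opening: 0.0513
grip_force: 23.6
```

servo_tool([
  [[4.5, 0, 0, 0.2, 0], [4.5, 0, 0, 0.4, 0], [4.5, 0, 0, 0.4, 0]],
])

```text
t: 34.75
tool_pos: [0.577, -0.2222, 0.1052]
tool_rot: [-0.189, -3.136, 0.0]
contact_force: [1.3, -0.2, -0.7]
opening: 0.0507
grip_force: 24.2
```

servo_tool([
  [[4.5, 0, 0, 0.2, 0], [4.5, 0, 0, 0.4, 0], [4.5, 0, 0, 0.4, 0]],
])

```text
t: 35.05
tool_pos: [0.5793, -0.2228, 0.1047]
tool_rot: [0.189, 3.13, -0.002]
contact_force: [0.7, 0.9, 8.8]
opening: 0.0509
grip_force: 29.2
```

```bash
python3 - <<'E'
from h import *
st(); prof("red"); edges()
E
```

```text
t 35.05 pos [ 579.3 -222.8  104.7] yaw(tool y) 83.1 open 50.9mm grip 29.2 F [0.7 0.9 8.8] q6 -1.94
runs [[221, 258]]
V [(200, 88), (205, 128), (210, 161), (215, 162), (220, 140), (225, 98), (230, 121), (235, 179), (240, 179), (245, 179), (250, 179), (255, 179), (260, 118), (265, 130), (270, 120), (275, 142), (280, 122), (285, 219), (290, 232), (295, 231), (300, 229), (305, 226), (310, 67), (315, 65), (320, 64), (325, 63)]
155 step 124 below [83.0, 59.0, 40.0] x at z0 52.8 z10 50.8 z20 48.9 z80 37.4 z90 35.5
177 step 59 below [123.0, 120.0, 108.0] x at z0 43.6 z10 41.0 z20 38.3 z80 22.4 z90 19.7
182 step 62 below [148.0, 133.0, 104.0] x at z0 41.5 z10 38.7 z20 35.8 z80 18.8 z90 16.0
189 step 115 below [91.0, 63.0, 40.0] x at z0 38.5 z10 35.4 z20 32.3 z80 13.9 z90 10.8
205 step 55 below [163.0, 109.0, 65.0] x at z0 31.4 z10 27.7 z20 24.1 z80 2.2 z90 -1.4
220 step 70 below [98.0, 34.0, 25.0] x at z0 24.5 z10 20.3 z20 16.1 z80 -9.1 z90 -13.3
230 step 28 below [178.0, 45.0, 36.0] x at z0 19.9 z10 15.3 z20 10.7 z80 -16.8 z90 -21.4
257 step 51 below [120.0, 99.0, 53.0] x at z0 6.7 z10 1.1 z20 -4.6 z80 -38.4 z90 -44.1
275 step 50 below [122.0, 93.0, 26.0] x at z0 -2.5 z10 -8.9 z20 -15.3 z80 -53.6 z90 -60.0
283 step 60 below [234.0, 188.0, 45.0] x at z0 -6.7 z10 -13.4 z20 -20.2 z80 -60.5 z90 -67.3
308 step 115 below [55.0, 66.0, 47.0] x at z0 -20.4 z10 -28.2 z20 -36.0 z80 -83.0 z90 -90.9
```

Red touches the floor inside slot 1. I'll release and check all three.

servo_tool([
  [[6.8, 0, 0, -0.3, 0], [6.8, 0, 0, -0.3, 0], [6.8, 0, 0, -2, 0], [6.8, 0, 0, -6, 0], [6.8, 0, 0, -11, 0]],
])

```text
t: 35.65
tool_pos: [0.5753, -0.2213, 0.2101]
tool_rot: [-0.189, -3.13, -0.004]
contact_force: [0.2, -0.6, 0.1]
opening: 0.0678
grip_force: 0.0
```

servo_tool([
  [[8.5, 0, 0, -2, 0], [8.5, 0, 0, -2, 0], [8.5, 0, 0, -2, 0]],
])

```text
t: 35.95
tool_pos: [0.5769, -0.2221, 0.2318]
tool_rot: [0.189, 3.135, -0.0]
contact_force: [-1.5, 0.0, 0.2]
opening: 0.0853
grip_force: 0.0
```

```bash
cat >> h.py <<'E'
def inbox():
    s=shot("wrist"); a=np.radians(CH[2])
    for c in("red","yellow","green"):
        m=mask(s["img"],c); k=max(cv2.findContours(m,0,1)[0],key=cv2.contourArea); x,y,w,h=cv2.boundingRect(k); o=[]
        for v in(y,y+h):
            p=onz(s,x+w/2,v,.09)-cw(0,0,.09); o+=[1000*(p[0]*np.cos(a)+p[1]*np.sin(a)),1000*(-p[0]*np.sin(a)+p[1]*np.cos(a))]
        print(c,(x,y,w,h),np.round(o,1))
E
python3 - <<'E'
from h import *
st(); inbox()
s=shot("scene"); h=cv2.cvtColor(s["img"],cv2.COLOR_RGB2HSV)
print("lid hue",h[158,172],h[165,190],h[160,165])
move((.395,.214,.30),0)
E
```

```text
t 35.95 pos [ 576.9 -222.1  231.8] yaw(tool y) 83.1 open 85.3mm grip 0.0 F [-1.5  0.   0.2] q6 -1.94
red (221, 166, 61, 17) [-39.6   0.  -24.2   0. ]
yellow (209, 204, 59, 17) [ -4.4 -11.7  12.3 -11.9]
green (222, 233, 57, 16) [24.4 -0.8 41.  -0.8]
lid hue [ 14 125 167] [ 14 134 145] [103  68 127]
move [23.23 41.08 -6.95] turn 83.1
```

All three tins stand in their own slots. Next is the lid, so I'll move over it to look.

servo_tool([
  [[8.5, 2, 3, -3, 8], [8.5, 4, 7, -7, 16], [8.5, 7, 11, -9, 24], [8.5, 10, 15, -9, 32], [8.5, 13, 19, -9, 40]],
])

```text
t: 36.55
tool_pos: [0.4757, -0.0272, 0.3205]
tool_rot: [-1.259, -2.877, -0.0]
contact_force: [-0.1, 0.4, 0.3]
opening: 0.0852
grip_force: 0.0
```

```bash
python3 - <<'E'
from h import *
st(); move((.40,.15,.32),0)
E
```

```text
t 36.55 pos [475.7 -27.2 320.5] yaw(tool y) 42.7 open 85.2mm grip 0.0 F [-0.1  0.4  0.3] q6 -0.96
move [18.15  6.46  0.06] turn 42.7
```

servo_tool([
  [[8.5, 3.5, 1.2, 0, 8.5], [8.5, 7, 2.5, 0, 17], [8.5, 11, 4, 0, 25.5], [8.5, 15, 5.3, 0, 34], [8.5, 18, 6.4, 0, 42.5]],
])

```text
t: 37.05
tool_pos: [0.4, 0.146, 0.319]
tool_rot: [-2.175, -2.264, 0.004]
contact_force: [-0.0, 1.1, -0.8]
opening: 0.0851
grip_force: 0.0
```

servo_tool([
  [[8.5, 0, 0, 0, 0], [8.5, 0, 0, 0, 0], [8.5, 0, 0, 0, 0]],
])

```text
t: 37.35
tool_pos: [0.4017, 0.1439, 0.32]
tool_rot: [-2.17, -2.271, 0.003]
contact_force: [0.5, -0.4, 0.8]
opening: 0.0849
grip_force: 0.0
```

```bash
python3 - <<'E'
from h import *
st(); s=shot("wrist","w20"); cv2.imwrite("pics/w20c.png",cv2.resize(s["img"][:,:,::-1],None,fx=1.5,fy=1.5))
import pickle; pickle.dump(s,open("w20.pkl","wb"))
E
```

```text
t 37.35 pos [401.7 143.9 320. ] yaw(tool y) 2.6 open 84.9mm grip 0.0 F [ 0.5 -0.4  0.8] q6 0.12
```

View pics/w20c.png

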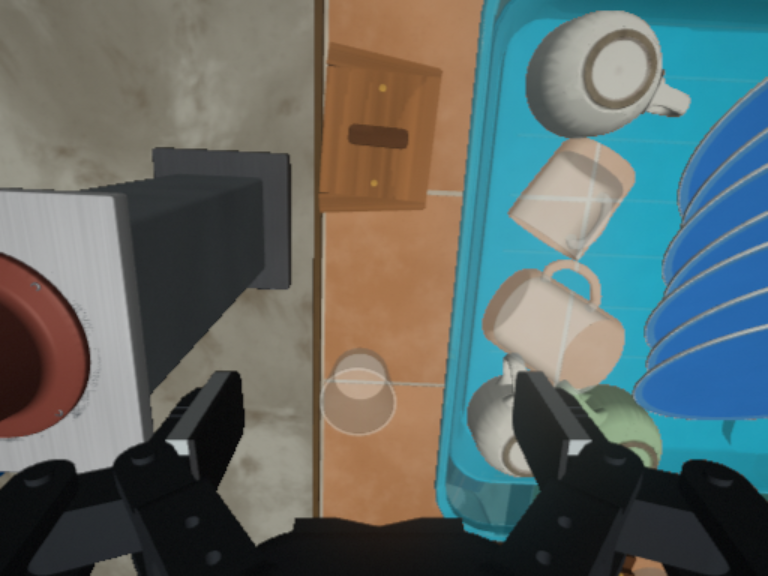

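The lid lies with its wide end to the left and its narrow end to the right, corners (332,44), (320,211), (441,70), (425,208). The bar runs (349,133)–(408,140), so the yaw is about -6°. The cup is at (358,395).

```bash
python3 - <<'E'
from h import *
import pickle
s=pickle.load(open("w20.pkl","rb")); C=lambda u,v,z: onz(s,(u+.5)/1.5-.5,(v+.5)/1.5-.5,z)[:2]*1000
for z in(0.,.01):
    P=[C(*p,z) for p in[(332,44),(320,211),(441,70),(425,208)]]; L=(P[0]+P[1])/2; N=(P[2]+P[3])/2; d=N-L
    print(z,np.round(P,1).tolist(),"mid",np.round((L+N)/2,1),"yaw %.1f len %.1f w %.1f %.1f"%(np.degrees(np.arctan2(d[1],d[0])),np.hypot(*d),np.hypot(*(P[0]-P[1])),np.hypot(*(P[2]-P[3]))))
g=cv2.cvtColor(s["img"],cv2.COLOR_RGB2HSV)[:,:,2]; m=np.zeros_like(g); m[70:108,225:280]=(g[70:108,225:280]<85)*255
k=max(cv2.findContours(m,0,cv2.CHAIN_APPROX_NONE)[0],key=cv2.contourArea)
for z in(.01,.024,.038):
    Q=np.array([onz(s,*p[0],z)[:2] for p in k],np.float32)*1000; print(z,cv2.minAreaRect(Q))
E
```

```text
0.0 [[355.2, 297.7], [346.2, 154.7], [450.1, 281.7], [445.3, 162.1]] mid [399.2 224.1] yaw -2.5 len 97.1 w 143.3 119.7
0.01 [[356.2, 296.0], [347.4, 156.2], [448.9, 280.3], [444.2, 163.5]] mid [399.2 224. ] yaw -2.5 len 94.9 w 140.0 117.0
0.01 ((396.50360107421875, 226.8114776611328), (48.22732925415039, 11.984813690185547), 8.984026908874512)
0.024 ((396.5697021484375, 226.60020446777344), (46.67027282714844, 11.597865104675293), 8.984107971191406)
0.038 ((396.6358642578125, 226.38893127441406), (45.1131477355957, 11.210916519165039), 8.984087944030762)
```

```bash
python3 - <<'E'
from h import *
st(); move((.398,.225,.10),87)
import pickle
s=pickle.load(open("w20.pkl","rb")); print("rack edge",onz(s,475/1.5,200/1.5,.113))
E
```

```text
t 37.40 pos [401.9 143.7 320.2] yaw(tool y) 2.5 open 85.0mm grip 0.0 F [ 0.6 -0.3  0.3] q6 0.12
move [8.150e+00 1.000e-02 2.202e+01] turn -84.5
rack edge [0.46815435 0.18396246 0.113     ]
```

servo_tool([
  [[8.5, 2, 0, 2, -8.5], [8.5, 4, 0, 4, -17], [8.5, 6, 0, 6, -25.5], [8.5, 8.1, 0, 8, -34], [8.5, 8.1, 0, 10, -42.5]],
])

```text
t: 37.9
tool_pos: [0.3983, 0.2261, 0.22]
tool_rot: [-1.19, -2.907, 0.0]
contact_force: [0.1, -0.3, -0.4]
opening: 0.085
grip_force: 0.0
```

servo_tool([
  [[7, 0, 0, 2, -8.5], [7, 0, 0, 4, -17], [7, 0, 0, 6, -25.5], [7, 0, 0, 8, -34], [7, 0, 0, 10, -42]],
])

```text
t: 38.4
tool_pos: [0.3986, 0.2244, 0.12]
tool_rot: [-0.073, -3.14, 0.001]
contact_force: [-0.3, -0.2, -0.4]
opening: 0.0701
grip_force: 0.0
```

servo_tool([
  [[6, 0, 0, 0, 0], [6, 0, 0, 0, 0], [6, 0, 0, 0, 0]],
])

```text
t: 38.7
tool_pos: [0.3991, 0.2254, 0.1224]
tool_rot: [0.084, 3.139, 0.001]
contact_force: [-0.1, -0.1, -0.3]
opening: 0.0601
grip_force: 0.0
```

```bash
python3 - <<'E'
from h import *
st(); s=shot("wrist","w21"); st(); move((.398,.225,.034),87)
g=cv2.cvtColor(s["img"],cv2.COLOR_RGB2HSV)
# dark bar between the fingers
m=((g[:,:,2]<75)*255).astype(np.uint8); m[:, :170]=0; m[:,335:]=0; m[340:]=0
for k in cv2.findContours(m,0,cv2.CHAIN_APPROX_NONE)[0]:
    if cv2.contourArea(k)>300:
        print(cv2.boundingRect(k)); 
        for z in(.036,): print(cv2.minAreaRect(np.array([onz(s,*p[0],z)[:2] for p in k],np.float32)*1000))
print([(v,g[v,252].tolist()) for v in range(150,330,8)])
E
```

```text
t 38.70 pos [399.1 225.4 122.4] yaw(tool y) 86.9 open 60.1mm grip 0.0 F [-0.1 -0.1 -0.3] q6 -1.17
t 38.75 pos [399.1 225.6 122.6] yaw(tool y) 87.0 open 60.0mm grip 0.0 F [ 0.1  0.4 -0.5] q6 -1.17
move [ 0.13 -0.07  8.86] turn -0.0
(313, 240, 22, 100)
((475.2994689941406, 278.18646240234375), (92.4236068725586, 16.27775001525879), 1.5384528636932373)
(170, 240, 22, 100)
((469.13934326171875, 165.29568481445312), (16.214109420776367, 92.33033752441406), 82.42306518554688)
(170, 109, 165, 12)
((335.47027587890625, 228.69459533691406), (107.83671569824219, 4.490496635437012), 88.96559143066406)
(170, 0, 63, 47)
((280.8816833496094, 200.4345703125), (38.33689498901367, 24.864765167236328), 86.9971694946289)
[(150, [14, 152, 148]), (158, [14, 156, 150]), (166, [13, 150, 61]), (174, [12, 156, 85]), (182, [12, 159, 85]), (190, [13, 161, 84]), (198, [12, 160, 86]), (206, [12, 157, 86]), (214, [12, 157, 86]), (222, [12, 156, 88]), (230, [12, 152, 89]), (238, [14, 157, 149]), (246, [14, 154, 151]), (254, [13, 125, 180]), (262, [13, 123, 181]), (270, [13, 125, 180]), (278, [13, 123, 179]), (286, [13, 122, 180]), (294, [13, 121, 179]), (302, [96, 131, 82]), (310, [96, 203, 190]), (318, [96, 209, 193]), (326, [95, 168, 152])]
```

```bash
python3 - <<'E'
from h import *
s=shot("wrist"); g=cv2.cvtColor(s["img"],cv2.COLOR_RGB2HSV)
m=((g[:,:,2]<115)*255).astype(np.uint8); m[:150]=0; m[250:]=0; m[:,:200]=0; m[:,305:]=0
k=max(cv2.findContours(m,0,cv2.CHAIN_APPROX_NONE)[0],key=cv2.contourArea); print(cv2.boundingRect(k),cv2.minAreaRect(k))
top=[p for p in k.reshape(-1,2) if p[1]>176]
print(cv2.minAreaRect(np.array([onz(s,*p,.038)[:2] for p in top],np.float32)*1000))
vx,vy,_,_=cv2.fitLine(np.array([onz(s,np.mean(np.where(m[v]>0)[0]),v,.038)[:2] for v in range(180,230)],np.float32),2,0,.01,.01).ravel(); print("yaw",np.degrees(np.arctan2(vy,vx)))
print([onz(s,np.mean(np.where(m[v]>0)[0]),v,.038)[:2].round(4) for v in(172,205,236)])
E
```

```text
(238, 163, 24, 71) ((249.5, 198.0), (70.0, 23.0), 90.0)
((398.9483642578125, 223.97784423828125), (16.3981990814209, 42.41164016723633), 86.9793701171875)
yaw -2.5452006
[array([0.3742, 0.225 ]), array([0.3983, 0.224 ]), array([nan, nan])]
  return _methods._mean(a, axis=axis, dtype=dtype,
  ret = ret.dtype.type(ret / rcount)
```

servo_tool([
  [[4, 0.3, -0.12, 3, -0.2], [4, 0.3, -0.12, 6, -0.2], [4, 0.3, -0.12, 8.8, -0.2], [4, 0.3, -0.12, 8.8, -0.2], [4, 0.3, -0.12, 8.8, -0.2]],
])

```text
t: 39.3
tool_pos: [0.3953, 0.2246, 0.0338]
tool_rot: [0.075, 3.14, 0.0]
contact_force: [-0.2, 0.9, -0.1]
opening: 0.04
grip_force: 0.0
```

servo_tool([
  [[1, 0, 0, 0, 0], [1, 0, 0, 0, 0], [1, 0, 0, 0, 0], [1, 0, 0, 0, 0], [1, 0, 0, 0, 0]],
], newtons=60)

```text
t: 39.8
tool_pos: [0.3968, 0.2252, 0.0355]
tool_rot: [0.074, 3.137, 0.002]
contact_force: [0.4, -0.1, 6.2]
opening: 0.0151
grip_force: 61.8
```

servo_tool([
  [[1, 0, 0, 0, 0], [1, 0, 0, -2, 0], [1, 0, 0, -6, 0], [1, 0, 0, -10, 0], [1, 0, 0, -14, 0]],
])

```text
t: 40.3
tool_pos: [0.3943, 0.2243, 0.1743]
tool_rot: [-0.075, -3.14, 0.0]
contact_force: [0.2, -0.0, -1.6]
opening: 0.0145
grip_force: 60.4
```

```bash
python3 - <<'E'
from h import *
st(); move(cw(-.075,0,.24),83)
E
```

```text
t 40.30 pos [394.3 224.3 174.3] yaw(tool y) 87.3 open 14.5mm grip 60.4 F [ 0.2 -0.  -1.6] q6 -1.17
move [-15.21 -43.37  -6.57] turn 4.3
```

Lid lifted. I'll carry it over to in front of the chest.

servo_tool([
  [[1, 0, -1, -3, 0], [1, -1, -4, -6.5, 1], [1, -2.5, -8, -6.5, 2], [1, -4, -12, -6.5, 3], [1, -5.5, -16, -6.5, 4.3]],
])

```text
t: 40.8
tool_pos: [0.4423, 0.0607, 0.2386]
tool_rot: [0.193, 3.134, 0.0]
contact_force: [1.3, 0.9, -2.5]
opening: 0.0149
grip_force: 60.5
```

servo_tool([
  [[1, -1.5, -4, 0, 0], [1, -3, -8, 0, 0], [1, -4.5, -12, 0, 0], [1, -6, -16, 0, 0], [1, -7.5, -20, 0, 0]],
])

```text
t: 41.3
tool_pos: [0.4921, -0.1473, 0.238]
tool_rot: [0.193, 3.136, 0.0]
contact_force: [-0.0, 0.8, -1.6]
opening: 0.0148
grip_force: 60.5
```

servo_tool([
  [[1, -0.5, -3, 0, 0], [1, -0.5, -6, 0, 0], [1, -0.5, -6, 0, 0], [1, -0.5, -6, 0, 0]],
])

```text
t: 41.7
tool_pos: [0.4895, -0.2059, 0.2377]
tool_rot: [-0.194, -3.135, -0.001]
contact_force: [0.1, 0.8, -1.6]
opening: 0.015
grip_force: 60.5
```

```bash
python3 - <<'E'
from h import *
st(); move(cw(-.075,0,.16),83); s=shot("wrist","w22"); inbox
g=cv2.cvtColor(s["img"],cv2.COLOR_RGB2HSV)
print([(v,g[v,200].tolist()) for v in range(150,384,10)])
E
```

```text
t 41.70 pos [ 489.5 -205.9  237.7] yaw(tool y) 82.9 open 15.0mm grip 60.5 F [ 0.1  0.8 -1.6] q6 -1.99
move [-3.72 -0.57  7.77] turn -0.1
[(150, [14, 124, 191]), (160, [14, 158, 163]), (170, [14, 157, 154]), (180, [14, 156, 147]), (190, [14, 157, 161]), (200, [14, 157, 151]), (210, [14, 157, 146]), (220, [14, 157, 149]), (230, [14, 158, 150]), (240, [13, 158, 137]), (250, [14, 158, 137]), (260, [14, 158, 137]), (270, [13, 157, 138]), (280, [10, 61, 25]), (290, [15, 44, 23]), (300, [0, 35, 22]), (310, [15, 27, 19]), (320, [0, 13, 20]), (330, [107, 32, 55]), (340, [150, 16, 16]), (350, [105, 32, 16]), (360, [150, 16, 16]), (370, [120, 15, 17]), (380, [90, 43, 12])]
```

```bash
python3 - <<'E'
from h import *
s=shot("wrist"); o=ctrl.get_obs(); Rm=R.from_rotvec(o["tool_rot"]).as_matrix(); g=cv2.cvtColor(s["img"],cv2.COLOR_RGB2HSV)
m=((g[:,:,1]>140)&(g[:,:,0]<18)&(g[:,:,0]>10)&(g[:,:,2]>110)).astype(np.uint8)*255; m[255:]=0
m=cv2.morphologyEx(m,cv2.MORPH_CLOSE,np.ones((7,7),np.uint8)); k=max(cv2.findContours(m,0,cv2.CHAIN_APPROX_NONE)[0],key=cv2.contourArea); print(cv2.boundingRect(k))
zt=o["tool_pos"][2]-.0255
T=lambda u,v:(Rm.T@(onz(s,u,v,zt)-o["tool_pos"]))[:2]*1000
for v in(165,180,195,210,225,240,250):
    c=np.where(m[v]>0)[0]; a,b=T(c[0],v),T(c[-1],v); print(v,c[0],c[-1],a.round(1),b.round(1),"mid %.1f w %.1f"%((a[1]+b[1])/2,b[1]-a[1]))
for u in(190,220,280,310):
    c=np.where(m[:,u]>0)[0]; print(u,c[0],T(u,c[0]).round(1))
E
```

```text
(108, 154, 288, 101)
165 110 394 [ 43.3 -69.8] [43.2 69.2] mid -0.3 w 139.0
180 114 389 [ 35.7 -68.8] [35.6 67.8] mid -0.5 w 136.6
195 118 385 [ 27.8 -67.8] [27.7 66.8] mid -0.5 w 134.6
210 122 381 [ 19.8 -66.8] [19.7 65.8] mid -0.5 w 132.6
225 125 378 [ 11.4 -66.3] [11.3 65.2] mid -0.5 w 131.6
240 129 373 [  2.8 -65.3] [ 2.7 63.6] mid -0.8 w 128.9
250 82 370 [ -3. -91.] [-3.2 62.7] mid -14.1 w 153.7
190 155 [ 48.2 -30.4]
220 155 [ 48.2 -15.8]
280 155 [48.2 13.2]
310 155 [48.2 27.8]
```

```bash
python3 - <<'E'
from h import *
move(cw(-.072,.0005,.137),83)
E
```

```text
move [-4.   -0.63 10.08] turn 0.0
```

servo_tool([
  [[1, -2, -0.6, 3, 0], [1, -4, -0.6, 6, 0], [1, -4, -0.6, 8, 0], [1, -4, -0.6, 9.7, 0], [1, -4, -0.6, 9.7, 0]],
])

```text
t: 42.3
tool_pos: [0.5272, -0.2143, 0.1377]
tool_rot: [-0.189, -3.13, -0.005]
contact_force: [-1.1, -0.0, -2.6]
opening: 0.0143
grip_force: 60.4
```

servo_tool([
  [[1, 0, 0, 0.3, 0], [1, 0, 0, 0.5, 0], [1, 0, 0, 0.5, 0]],
])

```text
t: 42.6
tool_pos: [0.5294, -0.2166, 0.1372]
tool_rot: [0.191, 3.134, -0.001]
contact_force: [-0.6, -0.1, -2.4]
opening: 0.0146
grip_force: 60.4
```

servo_tool([
  [[1, 0, 0, 0.2, 0], [1, 0, 0, 0.3, 0], [1, 0, 0, 0.3, 0]],
])

```text
t: 42.9
tool_pos: [0.5288, -0.2166, 0.1331]
tool_rot: [-0.192, -3.136, 0.0]
contact_force: [-0.2, -0.3, -2.2]
opening: 0.0145
grip_force: 60.4
```

```bash
python3 - <<'E'
from h import *
st(); move(cw(-.015,.0005,.1305),83)
E
```

```text
t 42.90 pos [ 528.8 -216.6  133.1] yaw(tool y) 83.0 open 14.5mm grip 60.4 F [-0.2 -0.3 -2.2] q6 -1.97
move [-5.68  0.06  0.26] turn -0.0
```

Near the rim. I'll lower to touch.

servo_tool([
  [[1, 0, 0.05, 0.15, 0], [1, 0, 0.05, 0.25, 0], [1, 0, 0.05, 0.25, 0]],
])

```text
t: 43.2
tool_pos: [0.529, -0.2161, 0.1306]
tool_rot: [0.192, 3.136, 0.0]
contact_force: [-0.0, 0.8, -1.7]
opening: 0.0147
grip_force: 60.6
```

servo_tool([
  [[1, 0, 0, 0.1, 0], [1, 0, 0, 0.2, 0], [1, 0, 0, 0.2, 0]],
])

```text
t: 43.5
tool_pos: [0.5298, -0.2165, 0.1301]
tool_rot: [0.192, 3.134, -0.001]
contact_force: [-1.8, 0.6, 4.4]
opening: 0.015
grip_force: 61.4
```

Contact with the rim. Now I'll slide it in, easing the z pressure.

servo_tool([
  [[1, -0.8, 0, -0.1, 0], [1, -1.6, 0, -0.1, 0], [1, -2.4, 0, -0.1, 0], [1, -3, 0, -0.1, 0], [1, -3, 0, -0.1, 0]],
])

```text
t: 44.0
tool_pos: [0.5606, -0.2202, 0.1303]
tool_rot: [0.192, 3.133, -0.001]
contact_force: [1.9, 0.4, 4.2]
opening: 0.0147
grip_force: 61.3
```

```bash
python3 - <<'E'
from h import *
st(); move(cw(-.015,.0005,.1305),83)
E
```

```text
t 44.00 pos [ 560.6 -220.2  130.3] yaw(tool y) 83.0 open 14.7mm grip 61.3 F [1.9 0.4 4.2] q6 -1.95
move [-2.49  0.02 -0.01] turn -0.0
```

servo_tool([
  [[1, -0.7, 0, -0.05, 0], [1, -1.4, 0, -0.05, 0], [1, -2, 0, -0.05, 0], [1, -2.5, 0, -0.05, 0], [1, -2.5, 0, -0.05, 0]],
])

```text
t: 44.5
tool_pos: [0.5846, -0.223, 0.1304]
tool_rot: [0.192, 3.134, -0.001]
contact_force: [1.3, -0.2, 4.5]
opening: 0.0147
grip_force: 61.2
```

servo_tool([
  [[1, -0.3, 0, 0, 0], [1, -0.5, 0, 0, 0], [1, -0.5, 0, 0, 0]],
])

```text
t: 44.8
tool_pos: [0.5887, -0.2235, 0.1303]
tool_rot: [0.192, 3.136, -0.0]
contact_force: [-2.1, 0.7, 5.3]
opening: 0.0149
grip_force: 61.4
```

```bash
python3 - <<'E'
from h import *
st(); move(cw(0,.0005,.1305),83)
E
```

```text
t 44.80 pos [ 588.7 -223.5  130.3] yaw(tool y) 83.0 open 14.9mm grip 61.4 F [-2.1  0.7  5.3] q6 -1.93
move [-1.15  0.01 -0.02] turn -0.0
```

I'll release, go behind the bar with closed fingers, and push it home so that it centres itself.

servo_tool([
  [[3.5, 0, 0, 0, 0], [3.5, 0, 0, 0, 0], [3.5, 0, 0, -2, 0], [3.5, 0, 0, -5, 0], [3.5, 0, 0, -5, 0]],
], newtons=40)

```text
t: 45.3
tool_pos: [0.5905, -0.2244, 0.1843]
tool_rot: [0.192, 3.129, -0.005]
contact_force: [0.5, 0.2, 0.6]
opening: 0.0353
grip_force: 0.0
```

servo_tool([
  [[0, 2.5, 0, 0, 0], [0, 5, 0, 0, 0], [0, 5, 0, 0, 0], [0, 5, 0, 2, 0], [0, 5, 0, 4.5, 0]],
])

```text
t: 45.8
tool_pos: [0.54, -0.2178, 0.1355]
tool_rot: [0.192, 3.133, -0.002]
contact_force: [0.4, -0.3, -0.5]
opening: 0.0
grip_force: 0.0
```

servo_tool([
  [[0, -0.3, 0, 0, 0], [0, -0.6, 0, 0, 0], [0, -0.9, 0, 0, 0], [0, -0.9, 0, 0, 0]],
])

```text
t: 46.2
tool_pos: [0.5492, -0.2189, 0.1367]
tool_rot: [0.192, 3.133, -0.002]
contact_force: [0.3, 0.1, 0.1]
opening: -0.0
grip_force: 0.0
```

```bash
python3 - <<'E'
from h import *
st(); move(cw(-.036,.0005,.133),83)
E
```

```text
t 46.20 pos [ 549.2 -218.9  136.7] yaw(tool y) 83.0 open -0.0mm grip 0.0 F [0.3 0.1 0.1] q6 -1.95
move [-1.53  0.04  0.37] turn -0.0
```

servo_tool([
  [[0, 0, 0.05, 0.3, 0], [0, -0.3, 0.05, 0.3, 0], [0, -0.6, 0.05, 0.3, 0], [0, -0.9, 0.05, 0.3, 0], [0, -0.9, 0.05, 0.3, 0]],
])

```text
t: 46.7
tool_pos: [0.5572, -0.2191, 0.1322]
tool_rot: [0.192, 3.135, -0.0]
contact_force: [-0.1, 0.0, -0.5]
opening: 0.0
grip_force: 0.0
```

servo_tool([
  [[0, -0.2, 0, 0, 0], [0, -0.4, 0, 0, 0], [0, -0.4, 0, 0, 0]],
])

```text
t: 47.0
tool_pos: [0.5611, -0.2195, 0.1321]
tool_rot: [0.192, 3.135, 0.0]
contact_force: [-0.1, -0.2, 0.7]
opening: -0.0004
grip_force: 0.0
```

servo_tool([
  [[0, -0.2, 0, 0, 0], [0, -0.2, 0, 0, 0]],
])

```text
t: 47.2
tool_pos: [0.563, -0.2198, 0.1321]
tool_rot: [0.192, 3.135, 0.0]
contact_force: [0.1, -0.5, 0.6]
opening: 0.0001
grip_force: 0.0
```

```bash
python3 - <<'E'
from h import *
st(); move(cw(-.036,.0005,.133),83)
E
```

```text
t 47.20 pos [ 563.  -219.8  132.1] yaw(tool y) 83.0 open 0.1mm grip 0.0 F [ 0.1 -0.5  0.6] q6 -1.94
move [-0.15 -0.05 -0.09] turn -0.0
```

servo_tool([
  [[0, -0.2, 0, 0, 0], [0, -0.4, 0, 0, 0], [0, -0.4, 0, 0, 0]],
])

```text
t: 47.5
tool_pos: [0.5665, -0.2202, 0.132]
tool_rot: [-0.192, -3.134, -0.0]
contact_force: [-2.9, -0.1, 1.3]
opening: 0.0001
grip_force: 1.5
```

servo_tool([
  [[0, -0.2, 0, 0, 0], [0, -0.3, 0, 0, 0], [0, -0.3, 0, 0, 0]],
])

```text
t: 47.8
tool_pos: [0.5675, -0.2203, 0.1319]
tool_rot: [-0.192, -3.129, -0.001]
contact_force: [-11.7, 2.4, 6.2]
opening: 0.0002
grip_force: 5.7
```

```bash
python3 - <<'E'
from h import *
st(); s=shot("wrist","w24"); g=cv2.cvtColor(s["img"],cv2.COLOR_RGB2HSV); o=ctrl.get_obs()
print([(v,g[v,252].tolist()) for v in range(150,330,7)])
a=np.radians(CH[2])
for u in(200,225,280,305):
    gg=s["img"][:,u].astype(float).sum(1); e=np.abs(np.diff(gg)); r=[v for v in range(120,270) if e[v]>30 and e[v]==e[v-3:v+4].max()]
    for v in r:
        p=onz(s,u,v,.105)-cw(0,0,.105); q=onz(s,u,v,.095)-cw(0,0,.095); print(u,v,"cx at z105 %.1f z95 %.1f"%(1000*(p[0]*np.cos(a)+p[1]*np.sin(a)),1000*(q[0]*np.cos(a)+q[1]*np.sin(a))))
E
```

```text
t 47.80 pos [ 567.5 -220.3  131.9] yaw(tool y) 83.0 open 0.2mm grip 5.7 F [-11.7   2.4   6.2] q6 -1.94
[(150, [14, 132, 193]), (157, [13, 131, 193]), (164, [13, 129, 193]), (171, [12, 148, 102]), (178, [14, 146, 82]), (185, [14, 147, 78]), (192, [20, 69, 134]), (199, [14, 147, 78]), (206, [14, 148, 74]), (213, [13, 155, 140]), (220, [13, 150, 75]), (227, [14, 156, 168]), (234, [14, 155, 161]), (241, [14, 124, 41]), (248, [13, 109, 42]), (255, [11, 105, 39]), (262, [12, 101, 38]), (269, [9, 96, 37]), (276, [10, 11, 71]), (283, [0, 4, 68]), (290, [165, 8, 67]), (297, [0, 0, 66]), (304, [120, 4, 66]), (311, [0, 0, 64]), (318, [105, 8, 64]), (325, [11, 151, 81])]
200 164 cx at z105 -76.4 z95 -74.3
200 207 cx at z105 -53.9 z95 -50.2
200 213 cx at z105 -50.6 z95 -46.7
200 220 cx at z105 -46.6 z95 -42.5
225 164 cx at z105 -76.4 z95 -74.3
225 192 cx at z105 -62.0 z95 -58.9
225 208 cx at z105 -53.3 z95 -49.7
225 213 cx at z105 -50.6 z95 -46.7
225 220 cx at z105 -46.6 z95 -42.5
225 247 cx at z105 -31.0 z95 -25.9
225 254 cx at z105 -26.8 z95 -21.4
225 259 cx at z105 -23.8 z95 -18.2
280 166 cx at z105 -75.4 z95 -73.2
280 209 cx at z105 -52.8 z95 -49.1
280 214 cx at z105 -50.0 z95 -46.1
280 221 cx at z105 -46.1 z95 -41.9
280 248 cx at z105 -30.4 z95 -25.3
280 254 cx at z105 -26.8 z95 -21.4
280 259 cx at z105 -23.8 z95 -18.2
305 166 cx at z105 -75.4 z95 -73.3
305 210 cx at z105 -52.2 z95 -48.5
305 215 cx at z105 -49.4 z95 -45.5
305 222 cx at z105 -45.5 z95 -41.3
```

The lid's rear edge is flush with the chest front and resists with 12 N. One firmer push will wedge it.

servo_tool([
  [[0, -0.15, 0, 0, 0], [0, -0.25, 0, 0, 0], [0, -0.25, 0, 0, 0]],
])

```text
t: 48.15
tool_pos: [0.5682, -0.2204, 0.1318]
tool_rot: [-0.191, -3.124, -0.002]
contact_force: [-18.3, 2.9, 10.4]
opening: -0.0001
grip_force: 9.3
```

servo_tool([
  [[0, 0.6, 0, 0, 0], [0, 1.5, 0, 0, 0], [0, 3, 0, 0, 0], [0, 3, 0, -5, 0], [0, 3, 0, -10, 0]],
])

```text
t: 48.65
tool_pos: [0.5405, -0.2163, 0.2302]
tool_rot: [-0.192, -3.131, -0.004]
contact_force: [1.3, 0.5, 0.1]
opening: 0.0003
grip_force: 0.0
```

servo_tool([
  [[0, 3, 0, 0, 0], [0, 6, 0, 0, 0], [0, 6, 0, 0, 0], [0, 6, 0, 0, 0]],
])

```text
t: 49.05
tool_pos: [0.4828, -0.2099, 0.2323]
tool_rot: [0.193, 3.134, -0.001]
contact_force: [0.5, 0.7, 0.4]
opening: 0.0
grip_force: 0.0
```

```bash
python3 - <<'E'
from h import *
st(); s=shot("wrist","w25"); a=np.radians(CH[2])
f=lambda u,v,z:(lambda p:1000*(p[0]*np.cos(a)+p[1]*np.sin(a)))(onz(s,u,v,z)-cw(0,0,z))
fx=lambda p:proj(s,p)
for c in(-.03,.03):
    u0,v0=fx(cw(-.07,c,.1)); u1,v1=fx(cw(.06,c,.1)); n=int(abs(v1-v0)); L=[s["img"][int(round(v)),int(round(u))].astype(int).sum() for u,v in zip(np.linspace(u0,u1,n),np.linspace(v0,v1,n)) if 0<=v<384]
    e=np.abs(np.diff(L)); print("cy",c)
    for i in range(3,len(e)-3):
        if e[i]>30 and e[i]==e[i-2:i+3].max():
            t=i/n; u=u0+(u1-u0)*t; v=v0+(v1-v0)*t; print("  v %.0f z95 %.1f z105 %.1f -> %d"%(v,f(u,v,.095),f(u,v,.105),L[i+2]))
E
```

```text
t 49.05 pos [ 482.8 -209.9  232.3] yaw(tool y) 83.0 open 0.0mm grip 0.0 F [0.5 0.7 0.4] q6 -2.00
cy -0.03
  v 254 z95 -50.9 z105 -56.5 -> 246
  v 258 z95 -46.7 z105 -52.4 -> 136
  v 264 z95 -40.3 z105 -46.2 -> 268
  v 273 z95 -30.5 z105 -36.8 -> 82
cy 0.03
  v 255 z95 -49.9 z105 -55.5 -> 224
  v 260 z95 -44.6 z105 -50.3 -> 92
```

```bash
python3 - <<'E'
from station import ctrl
print(ctrl.finish_job())
E
```

```text
the job is handed in; nothing more can be done
None
```

I put all three tins (red, yellow, green) upright in their own compartments, slid the lid home with an 18 N push until it stopped, let go, and handed the job in at about 49 s. The lid's rear edge sits about 3–4 mm past flush with the chest front, against the stated 3 mm tolerance. The yellow tin was dropped once and picked up again.

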